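# Close the coffee tins in the lid press and build the pyramid

## Task

Plug the orange nest squarely and fully into the socket of the lid press, then close every coffee tin whose lid still stands proud: stand it in the nest, pull the press's lever all the way down so that its pad pushes the lid home, flush with the rim, and ease the lever back up slowly - never let it fly back, and do not push lids in by hand. Build the closed tins up into a pyramid on the row of three that stands ready: two astride the gaps between the tins of the row and, if there is a third, that one on top astride those two, all upright. Leave the nest in the press and the lever up, and do not knock over or shift the mug, scoop and egg timer.

Things in the scene. Friction and masses are not known exactly. Their poses are not given: they have to be found in the camera images.
- press_socket (a point): lid press: fixed grey base 217 x 130 mm, 20 mm high; place and turn vary. Point: centre of the mouth of its square socket (43.5 x 43.5 mm, 16 mm deep), level with the base's top, 20 mm above the worktop, 62 mm from the base's edge nearest the robot. x points from the socket to the lever's pivot (away from the robot), y along the pivot's shaft, z up.
- press_pivot (a point): centre of the lever's pivot shaft, between two cheeks at the back of the press: 120 mm behind the socket's centre (+x of the press), 87 mm above press_socket; the shaft runs along the press's y.
- lever (a joint): lever angle, rad: 0 upright, where its spring holds it; grows as the grip is pulled over towards the robot and down; 1.57 level, with the white pad flat on a tin in the nest; stop at 1.60. Let go, it flies back. Moving it takes 1 N at the grip near upright, rising to about 4 N, and about 5 N more in the last 0.05 rad while a lid goes in.
- lever_grip (a point): centre of the lever's grip: black rubber round crossbar, 18 mm thick, 88 mm free between the side arms of the steel yoke, parallel to the press's y, 200 mm from the pivot: straight above it when upright, level with it on the robot's side when down. The white pad (36 mm) hangs on a cross rod 120 mm from the pivot and comes down over the socket.
- nest_center (a point): the nest, loose orange block 39 mm high, 120 g: square plug 40 x 40 mm, 15 mm high (stepped to 36 mm at its foot), under a square head 62 x 62 x 24 mm with a round recess 54 mm wide, 5 mm deep in its top for a tin's foot. Point: its centre, 19.5 mm above its underside; x, y along its sides. Plugged in, it is 4.5 mm above press_socket, and a tin's foot in it 19 mm above press_socket.
- tin_a_center (a point): open coffee tin, upright cylinder 50 mm across and 46 mm high, 120 g, steel with a brown paper label and a terracotta stripe; this point is its centre, 23 mm above its foot; z is its axis (up). Its brass lid stands proud of the rim. May be absent.
- lid_a (a joint): how far the lid of tin_a stands proud of its rim in m: about 0.005 at the start (a plug lid, 41 mm across, started by hand), 0 when home, flush with the rim; it stays where it is and gives way at about 8 N.
- tin_b_center (a point): open coffee tin, upright cylinder 50 mm across and 46 mm high, 120 g, steel with a brown paper label and a terracotta stripe; this point is its centre, 23 mm above its foot; z is its axis (up). Its brass lid stands proud of the rim. May be absent.
- lid_b (a joint): how far the lid of tin_b stands proud of its rim in m: about 0.005 at the start (a plug lid, 41 mm across, started by hand), 0 when home, flush with the rim; it stays where it is and gives way at about 8 N.
- tin_c_center (a point): open coffee tin, upright cylinder 50 mm across and 46 mm high, 120 g, steel with a brown paper label and a terracotta stripe; this point is its centre, 23 mm above its foot; z is its axis (up). Its brass lid stands proud of the rim. May be absent.
- lid_c (a joint): how far the lid of tin_c stands proud of its rim in m: about 0.005 at the start (a plug lid, 41 mm across, started by hand), 0 when home, flush with the rim; it stays where it is and gives way at about 8 N.
- row_left_center (a point): left-hand (+y) tin of the row of three closed tins that stand side by side on the worktop, 5 to 8 mm apart: coffee tin, upright cylinder 50 mm across and 46 mm high, 120 g, steel with a brown paper label and a terracotta stripe; this point is its centre, 23 mm above its foot; z is its axis (up).
- row_mid_center (a point): middle tin of the row of three closed tins that stand side by side on the worktop, 5 to 8 mm apart: coffee tin, upright cylinder 50 mm across and 46 mm high, 120 g, steel with a brown paper label and a terracotta stripe; this point is its centre, 23 mm above its foot; z is its axis (up).
- row_right_center (a point): right-hand (-y) tin of the row of three closed tins that stand side by side on the worktop, 5 to 8 mm apart: coffee tin, upright cylinder 50 mm across and 46 mm high, 120 g, steel with a brown paper label and a terracotta stripe; this point is its centre, 23 mm above its foot; z is its axis (up).
- tin_a: the same tin tin_a; the body's origin is at the centre of its foot.
- tin_b: the same tin tin_b; the body's origin is at the centre of its foot.
- tin_c: the same tin tin_c; the body's origin is at the centre of its foot.
- mug_blue: bystander: light blue mug, 87 mm across, 96 mm high; origin under its centre.
- scoop: bystander: steel coffee scoop lying on the worktop, 149 mm long; origin under its centre.
- timer: bystander: red and white egg timer, 62 mm across, 60 mm high; origin under its centre.
There are look-alikes about, which are no part of the job. What is meant by the part that bears nest_center is not purple, and is the larger of those in its own colour.

How it is judged:
By the outcome, as a careful person would: the job done as asked, in the order asked, and still so for the second after the job is handed in, with the robot touching nothing.
Of tin_a, tin_b, tin_c only 2 to 3 are there at a start; the rules pass over those that are not, and their reading is None.
At some moment in a run one of nest may be knocked a few centimetres aside while the robot is not near it.
It also fails if it takes over 210 s, if anything falls off the work surface, if the arm or the gripper's body presses on something with over 40 N, if the wrist force passes 120 N, or if a joint passes its speed limit or range.

## Robot

A 7-joint arm with a two-finger parallel gripper is mounted at the origin on a cart in front of the work surface, level with it; the furniture and walls round the work are solid. World frame = base frame: x ahead of the robot, y to its left, z up, the work surface at z = 0. Lengths are in m, angles in rad, forces in N, time in s.
With the tool pointing down it reaches from about 0.4 to 0.875 m from the base axis. Payload 19.3 kg.
Tool frame: the origin (TCP) lies at the very end of the fingers, on their centre line; the grasp point (between the pads) lies 19 mm behind it; z points along the fingers, y is the line along which they close (so a half turn about z gives the same grasp; the last joint's range is limited). The gripper opens to 85 mm and grips with 20 to 120 N. Pads are 22 mm wide; open, the fingers measure 114 mm over their backs; the gripper's body (76 mm by 85 mm) begins 54 mm behind the grasp point. The pads swing forward as they close: fully open they stand 13 mm farther back than shut.
Start: joints at [1.218, 0.521, -0.036, 1.599, 0.021, 1.021, -0.113], TCP at [0.174, -0.6, 0.231] pointing down, gripper open.
Joint ranges: [-2.91, 2.91], [-0.3, 2.13], [-1.5, 1.42], [0.17, 2.43], [-1.26, 4.41], [0.16, 1.93], [-2.52, 2.52]. Speed limits (rad/s): [1.89, 1.89, 2.39, 2.39, 3.01, 3.01, 3.01].

## Interface

Orientations are given as [roll, pitch, yaw] about the fixed x, y, z axes, in that order (R = Rz(yaw) Ry(pitch) Rx(roll)).
In Python, from workcell import bot gives the robot as it stands. The module is installed in compiled form; this text tells all that it offers.
- The arm moves only by the tool apply_moves, never from a script. Its arguments are lists of equal length, an entry for each row: "claw": the finger opening in m, from 0 to 0.0854; "xyz": the shift along the tool's x, y, z in m, a list of three; "twist": the turn, a rotation vector about the tool's x, y, z in rad, a list of three. A call has 1 to 20 rows; each row shifts and turns the commanded pose from where the row before left it, along the tool's axes as they then stand; what a row does not reach is not made up. A row lasts 1/10 s, in which the tool goes at most 50 mm and 8.59 degrees, less where a joint would pass 70% of its speed; a pose out of reach is approached as far as the arm can. A call with a gripper value outside its range is refused whole. The fingers move at their own pace and stop on an object; "force" is the grip in N (left out, the last holds). Time passes only in rows, so rows that do not move let the fingers close. It gives the time, the measured TCP pose, the force, the opening and the grip force at its end, in the units of the state.
- bot.observe(): the state, without advancing time (a new reading comes with each control period).
- bot.grab_frame(name): name is "scene" or "top"; returns a dict with "img" (420x560x3 uint8, red, green, blue), "vfov" (degrees; the focal length in pixels is half the picture's height over the tangent of half this angle, whatever the lens; pixels are square), "cx", "cy" (the principal point, pixels), "view" (4x4, takes a point from world to camera coordinates). Camera axes: x right, y up, looking along -z (the intrinsics and any distortion apply to the point x, -y, -z); pixel columns grow to the right and rows downward; lengths in m; the calibration is good to about 2 mm. A picture is of the moment at which its call begins. There is no depth.
- bot.job_done(): hands the job in; it is judged then, once.
Trained networks look in the newest picture that a camera, given by its name, has taken for a name from the list of things; names that differ only in an ending like _2 or _b are one class to them, and where a whole thing is asked for, a point or a joint stands for the part that bears it (a point fixed in the world has none). Each returns a list of dicts, best first, with "score" (0 to 1); they miss things now and then, are a little off and sometimes report something else, mostly with a low value. They report only what shows in the picture. A call takes as long as a camera call. They do not tell look-alikes from the thing itself.
- bot.find_in(camera, query): "position" ([x, y, z] in m, in world coordinates, good to about 4 mm: the middle of the surface that is visible of it).
The state is a dict: "clock": time; "qpos": joint angles; "qd": joint speeds; "joint_efforts": joint torques, N m; "position": TCP position; "tool_rot": TCP orientation; "force": force on the tool from outside, world axes, zero at the start; "moment": the same for the moment, N m; "grip_width": finger opening in m; "finger_force": force on a finger pad.
Only numpy, scipy, OpenCV 4.12 (cv2) and the standard library are available. Lean on these libraries where they do the work, as an engineer would, in place of code of your own. Each camera call takes 0.05 s, during which the arm holds its last target. There are 200 camera calls.

## Working session

There is one attempt and no reset: what is moved stays moved. The work goes in short steps, Python scripts to look and compute and a tool call to move; the robot and the scene stay as the last step left them, time stands still between calls to the robot, and variables do not carry over. Pictures are saved under pics/ and viewed, at most 14 in all, crops included, and the job is handed in when it is done.

Besides the shell and the picture viewer there is one more tool, called as a command line: name --argument value ..., lists and objects as JSON in quotes. apply_moves: Moves the arm, as the interface text tells. Its arguments: {"type":"object","properties":{"claw":{"type":"array"},"xyz":{"type":"array"},"twist":{"type":"array"},"force":{"type":"number"}},"required":["claw","xyz","twist"]}

```bash
mkdir -p pics; python3 - <<'E'
from workcell import bot
import cv2,numpy as np
s=bot.observe();print({k:np.round(v,3).tolist() for k,v in s.items()})
for c in("scene","top"):
    f=bot.grab_frame(c);cv2.imwrite(f"pics/{c}0.png",f["img"][:,:,::-1]);print(c,f["vfov"],f["cx"],f["cy"],np.round(f["view"],4).tolist(),[k for k in f])
    for q in("press_socket","press_pivot","lever_grip","nest_center","tin_a_center","row_mid_center","tin_a","lid_a","lever","mug_blue","scoop","timer"):
        print(q,[(np.round(d["position"],3).tolist(),round(d["score"],2)) for d in bot.find_in(c,q)])
E
```

```text
{'clock': 0.0, 'qpos': [1.218, 0.522, -0.036, 1.6, 0.021, 1.021, -0.113], 'qd': [0.001, 0.0, -0.001, -0.001, 0.001, 0.001, -0.001], 'joint_efforts': [-0.001, -92.712, 1.979, -36.992, 0.018, 0.008, -0.0], 'position': [0.174, -0.6, 0.231], 'tool_rot': [-3.141, 0.0, 0.283], 'force': [-0.174, 0.147, 0.242], 'moment': [0.047, -0.01, 0.016], 'finger_force': 0.0, 'grip_width': 0.086}
scene 42.643245255893014 277.85247111593 217.7627449277642 [[-0.4599, -0.8879, 0.0135, 0.2233], [0.6901, -0.3479, 0.6346, -0.5306], [-0.5587, 0.3012, 0.7727, -1.1962], [0.0, 0.0, 0.0, 1.0]] ['img', 'vfov', 'cx', 'cy', 'view']
press_socket [([0.673, 0.01, 0.024], 0.93)]
press_pivot [([0.414, 0.216, 0.045], 0.66), ([0.669, 0.011, 0.019], 0.63), ([0.419, 0.106, 0.043], 0.41)]
lever_grip [([0.695, 0.017, 0.241], 0.76), ([0.475, -0.282, 0.044], 0.73), ([0.408, 0.325, 0.047], 0.51), ([0.712, -0.251, 0.062], 0.45)]
nest_center [([0.426, -0.072, 0.036], 0.9), ([0.372, -0.276, 0.036], 0.64), ([0.553, -0.126, 0.026], 0.58), ([0.408, 0.325, 0.05], 0.33)]
tin_a_center [([0.41, 0.216, 0.045], 0.89)]
row_mid_center [([0.471,
[... 835 characters left out ...]
, 0.51)]
lever_grip [([0.698, 0.008, 0.245], 0.94)]
nest_center [([0.429, -0.075, 0.028], 0.92), ([0.367, -0.281, 0.034], 0.63), ([0.553, -0.124, 0.025], 0.59), ([0.419, 0.209, 0.046], 0.38)]
tin_a_center [([0.415, 0.211, 0.049], 0.54)]
row_mid_center [([0.476, -0.286, 0.048], 0.68)]
tin_a [([0.397, 0.318, 0.05], 0.82), ([0.412, 0.207, 0.047], 0.54), ([0.421, 0.095, 0.052], 0.53)]
lid_a [([0.407, 0.325, 0.051], 0.65), ([0.416, 0.212, 0.045], 0.54), ([0.428, 0.098, 0.047], 0.47)]
lever [([0.693, 0.011, 0.243], 0.82), ([0.427, 0.096, 0.048], 0.3)]
mug_blue [([0.73, -0.261, 0.057], 0.94), ([0.659, 0.206, 0.012], 0.71)]
scoop [([0.663, 0.208, 0.011], 0.53)]
timer [([0.659, -0.357, 0.052], 0.63)]
```

View pics/scene0.png

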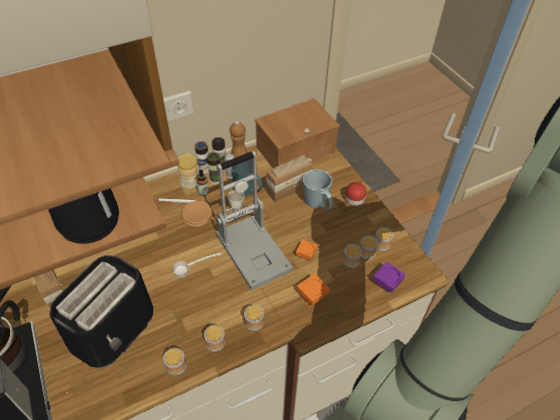

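View pics/top0.png

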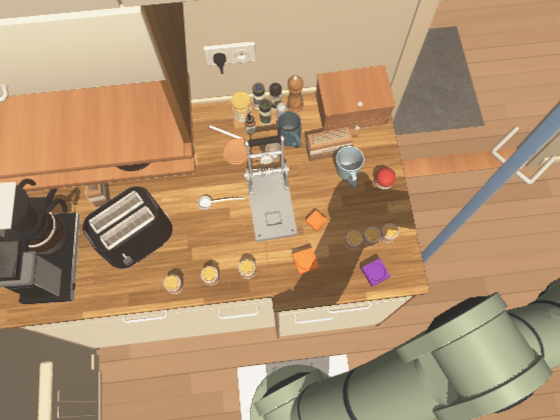

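The scene view shows three open tins at pixels (175,361), (214,337) and (254,317). The large orange nest is at (312,289), with a small orange decoy at (307,250) and a purple one at (389,277). The row is at (353–385, 240–255) and the press socket at (262,262). I'll zoom in for the yaws.

```bash
cat >h.py <<'E'
from workcell import bot
import cv2,numpy as np
def frame(c):
    f=bot.grab_frame(c);f["img"]=f["img"].copy();return f
def K(f):
    F=210/np.tan(np.radians(f["vfov"])/2);return F
def proj(f,P):
    P=np.atleast_2d(P);q=np.c_[P,np.ones(len(P))]@np.array(f["view"]).T
    F=K(f);return np.c_[f["cx"]+F*q[:,0]/-q[:,2],f["cy"]+F*-q[:,1]/-q[:,2]]
def ray(f,uv,z):
    """world point of pixel uv at height z"""
    F=K(f);V=np.array(f["view"]);R=V[:3,:3];c=-R.T@V[:3,3]
    d=R.T@np.array([(uv[0]-f["cx"])/F,-(uv[1]-f["cy"])/F,-1]);return c+d*(z-c[2])/d[2]
def crop(f,uv,w,h,s):
    u,v=int(uv[0]-w/2),int(uv[1]-h/2);u=max(u,0);v=max(v,0)
    return cv2.resize(f["img"][v:v+h,u:u+w,::-1],None,fx=s,fy=s,interpolation=cv2.INTER_CUBIC)
E
python3 - <<'E'
from h import *
a=frame("scene");b=frame("top")
A=np.hstack([crop(a,(312,287),50,50,5),crop(b,(305,261),50,50,5),crop(a,(369,247),50,50,5)])
B=np.hstack([crop(b,(372,237),50,50,5),crop(a,(257,250),50,50,5),crop(b,(272,215),50,50,5)])
cv2.imwrite("pics/m1.png",np.vstack([A,B]))
E
```

```text
(no output)
```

View pics/m1.png

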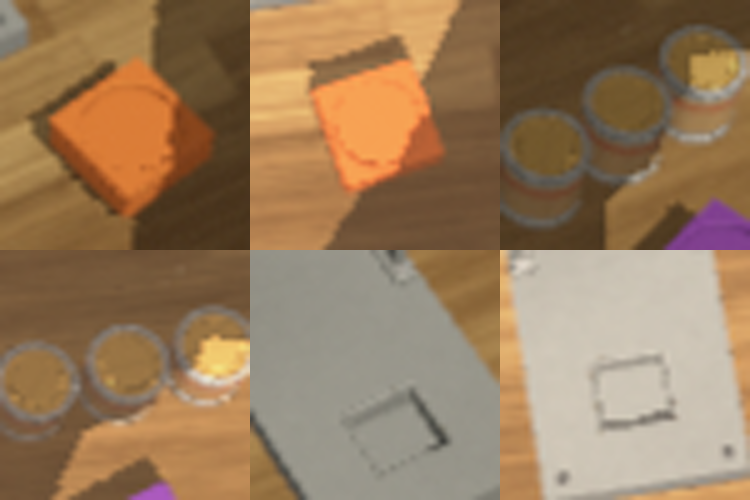

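```bash
cat >>h.py <<'E'
from scipy.optimize import minimize
def seg(p,q,n=40): return np.array(p)+(np.array(q)-np.array(p))*np.linspace(0,1,n)[:,None]
def rect(x0,x1,y0,y1,z): 
    c=[(x0,y0,z),(x1,y0,z),(x1,y1,z),(x0,y1,z)];return np.vstack([seg(c[i],c[(i+1)%4]) for i in range(4)])
def circ(r,z): t=np.linspace(0,2*np.pi,120);return np.c_[r*np.cos(t),r*np.sin(t),0*t+z]
NEST=np.vstack([rect(-.031,.031,-.031,.031,.039)])
PRESS=np.vstack([rect(-.062,.155,-.065,.065,.02)[[*range(0,60),*range(100,160)]],rect(-.02175,.02175,-.02175,.02175,.02)])
TIN=circ(.025,.046)
def place(M,p,yaw):
    c,s=np.cos(yaw),np.sin(yaw);return np.c_[M[:,0]*c-M[:,1]*s+p[0],M[:,0]*s+M[:,1]*c+p[1],M[:,2]]
def fit(fs,M,p,yaws=None,rng=.012,dz=0.):
    """edge fit; returns x,y,yaw,score"""
    G=[]
    for f in fs:
        g=cv2.cvtColor(cv2.GaussianBlur(f["img"],(0,0),1.0),cv2.COLOR_RGB2LAB).astype(np.float32)
        m=np.sqrt(sum(cv2.Sobel(g[:,:,k],cv2.CV_32F,1,0)**2+cv2.Sobel(g[:,:,k],cv2.CV_32F,0,1)**2 for k in range(3)))
        G.append(np.minimum(m,120))
    M=M+[0,0,dz]
    def S(v):
        Q=place(M,v[:2],v[2]);t=0
        for f,g in zip(fs,G):
            uv=proj(f,Q).astype(np.float32);t+=cv2.remap(g,uv[None,:,0],uv[None,:,1],cv2.INTER_LINEAR).mean()
        return -t
    ys=[0.] if yaws is None else yaws
    best=min(((S((p[0]+a,p[1]+b,y)),p[0]+a,p[1]+b,y) for a in np.arange(-rng,rng+1e-9,.002) for b in np.arange(-rng,rng+1e-9,.002) for y in ys))
    s=1 if yaws is not None else 0
    r=minimize(lambda w:S((w[0],w[1],w[2] if s else 0.)),best[1:],method="Nelder-Mead",options=dict(initial_simplex=np.array(best[1:])+np.array([[0,0,0],[.002,0,0],[0,.002,0],[0,0,.05]])))
    return np.round([*r.x,-r.fun],4)
E
cat >m1.py <<'E'
from h import *
a=frame("scene");b=frame("top")
ys=np.arange(-.8,.8,.04)
for fs,n in(([a],"s"),([b],"t"),([a,b],"b")):
    print(n,"nest",fit(fs,NEST,(.427,-.074),ys),"press",fit(fs,PRESS,(.64,.005),np.arange(-.5,.5,.03),.02))
    for q in((.408,.323),(.414,.213),(.423,.101),(.477,-.285),(.464,-.23),(.49,-.34)): print("  tin",fit(fs,TIN,q,rng=.014))
E
python3 m1.py
```

```text
s nest [ 4.28300e-01 -7.51000e-02  2.02800e-01  1.02057e+02] press [6.22000e-01 5.60000e-03 2.44000e-02 4.38084e+01]
  tin [4.040000e-01 3.243000e-01 3.240000e-02 1.085084e+02]
  tin [ 4.168000e-01  2.139000e-01 -2.110000e-02  1.003604e+02]
  tin [4.2400e-01 1.0160e-01 2.6400e-02 9.4202e+01]
  tin [ 4.8060e-01 -2.9670e-01 -4.0000e-03  6.0086e+01]
  tin [ 4.76500e-01 -2.27600e-01 -2.60000e-03  5.25949e+01]
  tin [ 4.86500e-01 -3.44700e-01  2.78000e-02  7.82104e+01]
t nest [ 4.277000e-01 -7.420000e-02  1.870000e-01  1.043148e+02] press [6.24600e-01 8.10000e-03 4.14000e-02 4.74192e+01]
  tin [ 4.049000e-01  3.260000e-01 -3.370000e-02  1.135296e+02]
  tin [4.158000e-01 2.150000e-01 1.130000e-02 1.181474e+02]
  tin [ 4.237000e-01  1.034000e-01 -3.140000e-02  1.115039e+02]
  tin [ 4.77900e-01 -2.93400e-01  2.63000e-02  6.56198e+01]
  tin [ 4.77400e-01 -2.29100e-01  6.28000e-02  6.40355e+01]
  tin [ 4.85700e-01 -3.42800e-01  1.56000e-02  8.90118e+01]
b nest [ 4.28000e-01 -7.45000e-02  1.95100e-01  2.05896e+02] press [6.23400e-01 6.70000e-03 2.63000e-02 8.88759e+01]
  tin [4.044000e-01 3.245000e-01 1.510000e-02 2.204138e+02]
  tin [4.164000e-01 2.142000e-01 3.090000e-02 2.180897e+02]
  tin [4.237000e-01 1.023000e-01 2.100000e-03 2.048498e+02]
  tin [ 4.788000e-01 -2.938000e-01  3.700000e-02  1.237301e+02]
  tin [ 4.772000e-01 -2.289000e-01  2.330000e-02  1.159315e+02]
  tin [ 4.862000e-01 -3.434000e-01  1.560000e-02  1.664561e+02]
```

```bash
cat >m2.py <<'E'
from h import *
a=frame("scene");b=frame("top");pr=(.6234,.0067,.03)
def dots(f,M,p,y,s,o,im,col=(0,255,0)):
    for u,v in proj(f,place(M,p,y)): cv2.circle(im,(int((u+.5-o[0])*s),int((v+.5-o[1])*s)),0,col,-1)
rows=[]
for f,cs in((a,[(257,215),(369,247)]),(b,[(272,180),(372,237)])):
    r=[]
    for c,(w,h,s) in zip(cs,[(100,75,4),(75,56,5.3)]):
        h=75 if s==4 else 56
        if s==4: w,h=96,120; s=3.3
        else: w,h=75,75; s=5.28
        u,v=int(c[0]-w/2),int(c[1]-h/2)
        im=cv2.resize(f["img"][v:v+h,u:u+w,::-1],None,fx=s,fy=s,interpolation=cv2.INTER_CUBIC);im=cv2.resize(im,(int(w*s),396))
        o=(u,v)
        if s==3.3:
            dots(f,PRESS,pr[:2],pr[2],s,o,im)
            g=np.vstack([seg((.12,-.044,.307),(.12,.044,.307)),seg((.12,-.044,.107),(.12,.044,.107)),seg((.12,0,.107),(.12,0,.307))])
            dots(f,g,pr[:2],pr[2],s,o,im,(0,0,255))
        else:
            for q in((.4788,-.2938),(.470,-.237),(.4862,-.3434)): dots(f,TIN,q,0,s,o,im)
        r.append(im)
    rows.append(np.hstack(r))
m=np.vstack(rows);m=cv2.resize(m,None,fx=600/m.shape[0],fy=600/m.shape[0],interpolation=cv2.INTER_AREA);print(m.shape)
cv2.imwrite("pics/m2.png",m)
E
python3 m2.py
```

```text
(600, 539, 3)
```

View pics/m2.png

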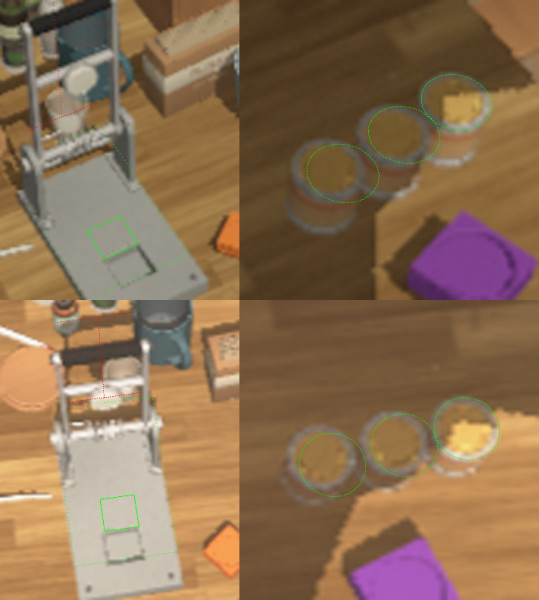

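The press is about 40 mm nearer the robot than I fitted, and the row tins are about 12 mm off. I'll refit both.

```bash
cat >m3.py <<'E'
from h import *
a=frame("scene");b=frame("top")
SOCK=np.vstack([PRESS,rect(-.02175,.02175,-.02175,.02175,.02)])
for fs,n in(([a],"s"),([b],"t"),([a,b],"b")):
    p=fit(fs,SOCK,(.585,.002),np.arange(-.3,.3,.02),.02);
    # row: line of three with pitch
    best=None
    for pitch in np.arange(.054,.0601,.0005):
        M=np.vstack([place(TIN,(0,k*pitch),0) for k in(-1,0,1)])
        r=fit(fs,M,(.478,-.281),np.arange(-.1,.45,.05),.012)
        if best is None or r[3]>best[0][3]: best=(r,pitch)
    r,d=best;print(n,"press",p,"row",r,d,[fit(fs,TIN,(r[0]-k*d*np.sin(r[2]),r[1]+k*d*np.cos(r[2])),rng=.006)[[0,1,3]].tolist() for k in(1,0,-1)])
E
python3 m3.py
```

```text
s press [5.79800e-01 3.10000e-03 5.39000e-02 6.38397e+01] row [ 0.4806 -0.2866  0.094  62.2869] 0.0585 [[0.4766, -0.2278, 53.6598], [0.4782, -0.289, 58.1856], [0.4867, -0.3444, 77.432]]
t press [5.77300e-01 3.70000e-03 6.50000e-02 6.94753e+01] row [ 0.4816 -0.2865  0.0739 71.4749] 0.057 [[0.4775, -0.2292, 63.582], [0.4779, -0.2934, 65.4734], [0.4857, -0.3428, 89.1284]]
b press [5.787000e-01 3.300000e-03 5.770000e-02 1.312573e+02] row [ 4.812000e-01 -2.866000e-01  7.790000e-02  1.331407e+02] 0.0575 [[0.477, -0.2288, 116.6917], [0.4787, -0.2937, 123.6163], [0.4862, -0.3434, 165.9826]]
```

apply_moves --claw '[0.085, 0.085, 0.085, 0.085, 0.085, 0.085, 0.085, 0.085, 0.085, 0.085, 0.085, 0.085, 0.085, 0.085, 0.085, 0.085, 0.085, 0.085, 0.085, 0.085]' --xyz '[[0, 0, 0], [0, 0, 0], [0, 0, 0], [0, 0, 0], [0, 0, 0], [0, 0, 0], [0, 0, 0], [0, 0, 0], [0, 0, 0], [0, 0, 0], [0.036, 0.027, 0], [0.036, 0.027, 0], [0.036, 0.027, 0], [0.036, 0.027, 0], [0.036, 0.027, 0], [0.036, 0.027, 0], [0.036, 0.027, 0], [0.036, 0.027, 0], [0.036, 0.027, 0], [0.036, 0.027, 0]]' --twist '[[0, 0, -0.148], [0, 0, -0.148], [0, 0, -0.148], [0, 0, -0.148], [0, 0, -0.148], [0, 0, -0.148], [0, 0, -0.148], [0, 0, -0.148], [0, 0, -0.148], [0, 0, -0.148], [0, 0, 0], [0, 0, 0], [0, 0, 0], [0, 0, 0], [0, 0, 0], [0, 0, 0], [0, 0, 0], [0, 0, 0], [0, 0, 0], [0, 0, 0]]'

```text
clock: 3.7
position: [0.3712, -0.1937, 0.2316]
tool_rot: [3.141, 0.001, 1.762]
force: [0.4, 0.4, -0.3]
grip_width: 0.085
finger_force: 0.0
```

```bash
cat >go.py <<'E'
# usage: go.py x,y,z[,yaw] ... : tool-frame deltas between waypoints from present pose (tool down)
import sys
from h import *
s=bot.observe();p=np.array(s["position"]);r=s["tool_rot"];yaw=r[2]
print("t",round(s["clock"],2),"pos",np.round(p,4),"rpy",np.round(r,4),"F",np.round(s["force"],1),"w",round(s["grip_width"],4),"q",np.round(s["qpos"],2))
for a in sys.argv[1:]:
    w=[float(v) for v in a.split(",")];d=np.array(w[:3])-p;y=w[3] if len(w)>3 else yaw
    # translate first with present yaw, then turn
    c,q=np.cos(yaw),np.sin(yaw)
    print(a,"xyz",np.round([c*d[0]+q*d[1],q*d[0]-c*d[1],-d[2]],4),"dist",round(np.linalg.norm(d),3),"twist_z",round(yaw-y,4))
    p=np.array(w[:3]);yaw=y
E
python3 go.py .428,-.0745,.12,1.766 .428,-.0745,.019
```

```text
t 3.7 pos [ 0.3712 -0.1937  0.2316] rpy [3.1412e+00 7.0000e-04 1.7625e+00] F [ 0.4  0.4 -0.3] w 0.085 q [ 0.87  0.23 -0.61  2.09  0.18  0.87  0.35]
.428,-.0745,.12,1.766 xyz [0.1062 0.0784 0.1116] dist 0.173 twist_z -0.0035
.428,-.0745,.019 xyz [0.    0.    0.101] dist 0.101 twist_z 0.0
```

apply_moves --claw '[0.085, 0.085, 0.085, 0.085, 0.085, 0.085]' --xyz '[[0.0212, 0.0157, 0.022], [0.0212, 0.0157, 0.022], [0.0212, 0.0157, 0.022], [0.0212, 0.0157, 0.022], [0.0214, 0.0156, 0.022], [0, 0, 0]]' --twist '[[0, 0, 0], [0, 0, 0], [0, 0, 0], [0, 0, 0], [0, 0, 0], [0, 0, -0.003]]'

```text
clock: 4.3
position: [0.4277, -0.0728, 0.1195]
tool_rot: [-3.14, -0.002, 1.77]
force: [0.8, -0.8, 1.0]
grip_width: 0.0852
finger_force: 0.0
```

```bash
python3 - <<'E'
from h import *
a=frame("scene");b=frame("top");ys=np.arange(-.2,.6,.04)
print(fit([a],NEST,(.428,-.0745),ys),fit([b],NEST,(.428,-.0745),ys),[(np.round(d["position"],3),round(d["score"],2)) for d in bot.find_in("scene","nest_center")])
E
python3 go.py .428,-.0745,.019,1.766
```

```text
[ 0.4291 -0.0756  0.1847 53.1399] [ 4.26200e-01 -7.39000e-02  1.94300e-01  7.56723e+01] [(array([ 0.373, -0.267,  0.036]), 0.96), (array([ 0.427, -0.074,  0.036]), 0.64), (array([ 0.534, -0.119,  0.028]), 0.39)]
t 4.45 pos [ 0.4274 -0.0765  0.1216] rpy [-3.1414e+00  2.0000e-04  1.7658e+00] F [-0.5  0.2  0.1] w 0.0857 q [ 0.49  0.45 -0.56  2.16  0.4   0.63 -0.16]
.428,-.0745,.019,1.766 xyz [0.0019 0.001  0.1026] dist 0.103 twist_z -0.0002
```

apply_moves --claw '[0.085, 0.085, 0.085, 0.085, 0.085, 0.04, 0.04, 0.04, 0.04, 0.04, 0.04, 0.04]' --xyz '[[0.001, 0, 0.025], [0, 0, 0.025], [0, 0, 0.025], [0, 0, 0.026], [0, 0, 0], [0, 0, 0], [0, 0, 0], [0, 0, 0], [0, 0, 0], [0, 0, 0], [0, 0, 0], [0, 0, 0]]' --twist '[[0, 0, 0], [0, 0, 0], [0, 0, 0], [0, 0, 0], [0, 0, 0], [0, 0, 0], [0, 0, 0], [0, 0, 0], [0, 0, 0], [0, 0, 0], [0, 0, 0], [0, 0, 0]]' --force 40

```text
clock: 5.65
position: [0.4278, -0.0758, 0.0223]
tool_rot: [3.14, 0.001, 1.765]
force: [-5.2, 0.5, 17.2]
grip_width: 0.0648
finger_force: 39.4
```

```bash
python3 go.py .428,-.0745,.10 .5787,.0033,.10,1.629 .5787,.0033,.045
```

```text
t 5.65 pos [ 0.4278 -0.0758  0.0223] rpy [3.1396e+00 1.4000e-03 1.7648e+00] F [-5.2  0.5 17.2] w 0.0648 q [ 0.33  0.63 -0.38  2.21  0.62  0.39 -0.36]
.428,-.0745,.10 xyz [ 0.0012  0.0004 -0.0777] dist 0.078 twist_z 0.0
.5787,.0033,.10,1.629 xyz [ 0.0473  0.1629 -0.    ] dist 0.17 twist_z 0.1358
.5787,.0033,.045 xyz [0.    0.    0.055] dist 0.055 twist_z 0.0
```

apply_moves --claw '[0.04, 0.04, 0.04, 0.04, 0.04, 0.04]' --xyz '[[0, 0, -0.01], [0, 0, -0.017], [0, 0, -0.017], [0, 0, -0.017], [0, 0, -0.017], [0, 0, 0]]' --twist '[[0, 0, 0], [0, 0, 0], [0, 0, 0], [0, 0, 0], [0, 0, 0], [0, 0, 0]]'

```text
clock: 6.25
position: [0.4284, -0.0757, 0.1013]
tool_rot: [3.138, 0.002, 1.765]
force: [-0.1, -0.9, -0.9]
grip_width: 0.0647
finger_force: 44.2
```

```bash
python3 - <<'E'
from h import *
a=frame("scene");b=frame("top")
cv2.imwrite("pics/m4.png",np.hstack([crop(a,proj(a,(.428,-.0745,.1))[0],90,100,4),crop(b,proj(b,(.428,-.0745,.1))[0],90,100,4)]))
E
python3 go.py .428,-.0745,.10 .5787,.0033,.10,1.629 .5787,.0033,.045
```

```text
t 6.35 pos [ 0.4275 -0.0756  0.0992] rpy [3.1400e+00 9.0000e-04 1.7648e+00] F [-0.4 -1.1 -0.6] w 0.0638 q [ 0.46  0.49 -0.54  2.18  0.46  0.58 -0.22]
.428,-.0745,.10 xyz [ 0.001   0.0007 -0.0008] dist 0.001 twist_z 0.0
.5787,.0033,.10,1.629 xyz [ 0.0473  0.1629 -0.    ] dist 0.17 twist_z 0.1358
.5787,.0033,.045 xyz [0.    0.    0.055] dist 0.055 twist_z 0.0
```

View pics/m4.png

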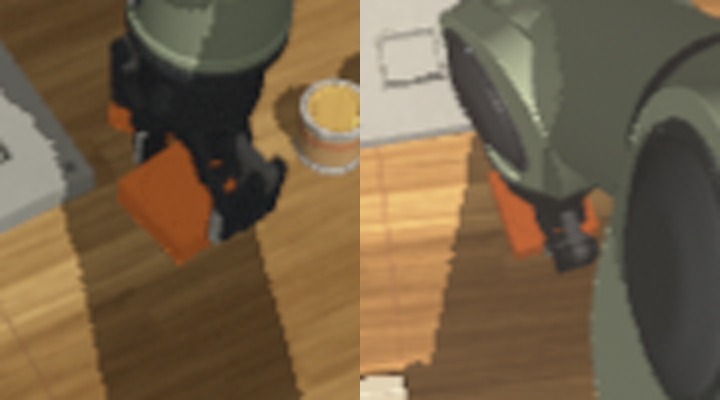

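The nest is held level. I'll carry it over the socket.

apply_moves --claw '[0.04, 0.04, 0.04, 0.04, 0.04, 0.04, 0.04, 0.04, 0.04, 0.04]' --xyz '[[0.0093, 0.0326, 0], [0.0093, 0.0326, 0], [0.0093, 0.0326, 0], [0.0093, 0.0326, 0], [0.0093, 0.0326, 0], [0, 0, 0], [0, 0, 0], [0, 0, 0.018], [0, 0, 0.018], [0, 0, 0]]' --twist '[[0, 0, 0], [0, 0, 0], [0, 0, 0], [0, 0, 0], [0, 0, 0], [0, 0, 0.068], [0, 0, 0.068], [0, 0, 0], [0, 0, 0], [0, 0, 0]]'

```text
clock: 7.35
position: [0.5765, 0.002, 0.06]
tool_rot: [-3.137, -0.0, 1.63]
force: [-0.3, -0.7, -0.5]
grip_width: 0.0641
finger_force: 44.5
```

```bash
python3 - <<'E'
from h import *
a=frame("scene");b=frame("top")
z=bot.observe()["position"][2]
ys=np.arange(-.1,.2,.03)
for d in(-.025,-.0215,-.018):print(d,fit([a],NEST,(.5787,.003),ys,dz=z+d),fit([b],NEST,(.5787,.003),ys,dz=z+d))
c=proj(a,(.5787,.003,.05))[0];d=proj(b,(.5787,.003,.05))[0]
cv2.imwrite("pics/m5.png",np.hstack([crop(a,c,70,80,5),crop(b,d,70,80,5)]))
E
python3 go.py .5787,.0025,.05,1.629
```

```text
-0.025 [ 5.713000e-01  2.900000e-03 -3.130000e-02  1.032591e+02] [5.710000e-01 4.200000e-03 6.370000e-02 1.137569e+02]
-0.0215 [ 5.692000e-01  4.800000e-03 -3.930000e-02  1.032417e+02] [5.698000e-01 4.300000e-03 6.760000e-02 1.136879e+02]
-0.018 [ 5.67200e-01  4.50000e-03 -5.80000e-03  1.03581e+02] [5.685000e-01 4.500000e-03 6.220000e-02 1.135846e+02]
t 7.45 pos [0.5778 0.0022 0.0622] rpy [-3.1405e+00 -1.0000e-04  1.6300e+00] F [ 0.3  0.5 -1.7] w 0.0637 q [ 0.21  0.71 -0.46  1.83  0.46  0.71 -0.45]
.5787,.0025,.05,1.629 xyz [0.0002 0.0009 0.0122] dist 0.012 twist_z 0.001
```

View pics/m5.png

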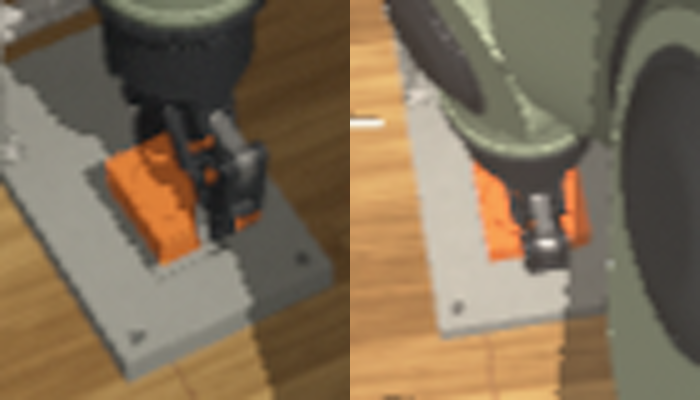

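apply_moves --claw '[0.04, 0.04, 0.04, 0.04, 0.04, 0.04, 0.04]' --xyz '[[0, 0.001, 0.009], [0, 0, 0.006], [0, 0, 0.003], [0, 0, 0.003], [0, 0, 0.003], [0, 0, 0.003], [0, 0, 0]]' --twist '[[0, 0, 0], [0, 0, 0], [0, 0, 0], [0, 0, 0], [0, 0, 0], [0, 0, 0], [0, 0, 0]]'

```text
clock: 8.15
position: [0.5793, 0.0026, 0.0353]
tool_rot: [3.141, -0.0, 1.63]
force: [-1.9, -0.0, 4.3]
grip_width: 0.0638
finger_force: 44.8
```

apply_moves --claw '[0.04, 0.04, 0.04, 0.04, 0.04, 0.04]' --xyz '[[0, 0, 0.003], [0, 0, 0.002], [0, 0, 0.002], [0, 0, 0.002], [0, 0, 0], [0, 0, 0]]' --twist '[[0, 0, 0], [0, 0, 0], [0, 0, 0], [0, 0, 0], [0, 0, 0], [0, 0, 0]]'

```text
clock: 8.75
position: [0.5801, 0.0032, 0.027]
tool_rot: [3.139, -0.001, 1.63]
force: [0.9, 3.5, 6.0]
grip_width: 0.0642
finger_force: 43.3
```

apply_moves --claw '[0.04, 0.04, 0.04, 0.08, 0.085, 0.085, 0.085, 0.085, 0.085, 0.085, 0.085, 0.085, 0.085, 0.085]' --xyz '[[0, 0, 0.0015], [0, 0, 0.001], [0, 0, 0], [0, 0, 0], [0, 0, 0], [0, 0, 0], [0, 0, 0], [0, 0, -0.02], [0, 0, -0.03], [0, 0, -0.03], [0.04, -0.03, -0.03], [0.04, -0.03, -0.01], [0.04, -0.03, 0], [0, 0, 0]]' --twist '[[0, 0, 0], [0, 0, 0], [0, 0, 0], [0, 0, 0], [0, 0, 0], [0, 0, 0], [0, 0, 0], [0, 0, 0], [0, 0, 0], [0, 0, 0], [0, 0, 0], [0, 0, 0], [0, 0, 0], [0, 0, 0]]'

```text
clock: 10.15
position: [0.4842, 0.1152, 0.1401]
tool_rot: [3.141, -0.001, 1.637]
force: [0.3, -1.8, 0.2]
grip_width: 0.085
finger_force: 0.0
```

```bash
python3 - <<'E'
from h import *
a=frame("scene");b=frame("top")
ys=np.arange(-.1,.2,.03)
print(fit([a],NEST,(.5787,.003),ys,dz=.005),fit([b],NEST,(.5787,.003),ys,dz=.005))
c=proj(a,(.5787,.003,.05))[0];d=proj(b,(.5787,.003,.05))[0]
cv2.imwrite("pics/m6.png",np.hstack([crop(a,c,70,70,5),crop(b,d,70,70,5)]))
E
python3 go.py .4237,.1023,.11,1.6 .4237,.1023,.022
```

```text
[5.78500e-01 2.90000e-03 4.12000e-02 9.50558e+01] [5.78400e-01 1.98000e-02 1.23800e-01 4.16775e+01]
t 10.25 pos [0.4872 0.1112 0.1396] rpy [3.1411e+00 2.0000e-04 1.6318e+00] F [ 0.7 -0.3  0.4] w 0.0852 q [ 0.07  0.5  -0.54  1.99  0.37  0.75 -0.64]
.4237,.1023,.11,1.6 xyz [-0.005  -0.0639  0.0296] dist 0.071 twist_z 0.0318
.4237,.1023,.022 xyz [0.    0.    0.088] dist 0.088 twist_z 0.0
```

View pics/m6.png

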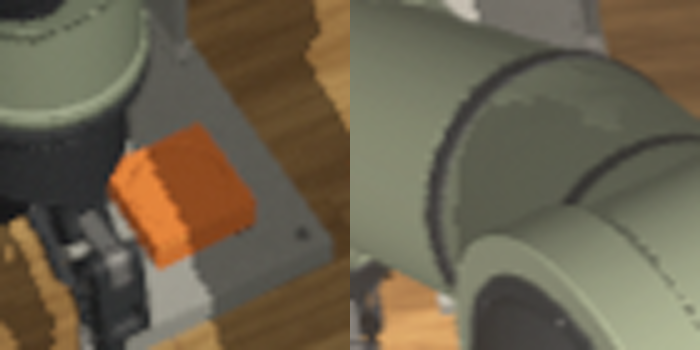

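apply_moves --claw '[0.085, 0.085, 0.085, 0.085, 0.085, 0.085, 0.085, 0.085, 0.04, 0.04, 0.04, 0.04, 0.04, 0.04, 0.04, 0.04, 0.04, 0.04, 0.04, 0.04]' --xyz '[[-0.0025, -0.032, 0.01], [-0.0025, -0.032, 0.02], [0, 0, 0], [0, 0, 0.025], [0, 0, 0.025], [0, 0, 0.025], [0, 0, 0.0185], [0, 0, 0], [0, 0, 0], [0, 0, 0], [0, 0, 0], [0, 0, 0], [0, 0, 0], [0, 0, 0], [0, 0, 0], [0, 0, -0.01], [0, 0, -0.03], [0, 0, -0.03], [0, 0, -0.03], [0, 0, 0]]' --twist '[[0, 0, 0], [0, 0, 0], [0, 0, 0], [0, 0, 0], [0, 0, 0], [0, 0, 0], [0, 0, 0], [0, 0, 0], [0, 0, 0], [0, 0, 0], [0, 0, 0], [0, 0, 0], [0, 0, 0], [0, 0, 0], [0, 0, 0], [0, 0, 0], [0, 0, 0], [0, 0, 0], [0, 0, 0], [0, 0, 0]]' --force 40

```text
clock: 12.25
position: [0.4254, 0.1019, 0.1197]
tool_rot: [3.136, -0.001, 1.629]
force: [0.2, 0.4, -1.8]
grip_width: 0.049
finger_force: 42.2
```

```bash
python3 go.py .5786,.003,.12 .5786,.003,.06
```

```text
t 12.25 pos [0.4254 0.1019 0.1197] rpy [ 3.1363e+00 -6.0000e-04  1.6291e+00] F [ 0.2  0.4 -1.8] w 0.049 q [ 0.07  0.45 -0.55  2.16  0.41  0.62 -0.71]
.5786,.003,.12 xyz [-0.1076  0.1472 -0.0003] dist 0.182 twist_z 0.0
.5786,.003,.06 xyz [0.   0.   0.06] dist 0.06 twist_z 0.0
```

apply_moves --claw '[0.04, 0.04, 0.04, 0.04, 0.04, 0.04, 0.04, 0.04, 0.04, 0.04, 0.04]' --xyz '[[-0.0215, 0.0294, 0], [-0.0215, 0.0294, 0], [-0.0215, 0.0294, 0], [-0.0215, 0.0294, 0], [-0.0215, 0.0294, 0], [0, 0, 0.02], [0, 0, 0.02], [0, 0, 0.015], [0, 0, 0.004], [0, 0, 0.003], [0, 0, 0]]' --twist '[[0, 0, 0], [0, 0, 0], [0, 0, 0], [0, 0, 0], [0, 0, 0], [0, 0, 0], [0, 0, 0], [0, 0, 0], [0, 0, 0], [0, 0, 0], [0, 0, 0]]'

```text
clock: 13.35
position: [0.5777, 0.0037, 0.0544]
tool_rot: [3.14, -0.001, 1.63]
force: [2.1, 1.5, 2.1]
grip_width: 0.049
finger_force: 47.0
```

```bash
python3 go.py .5786,.003,.054
```

```text
t 13.35 pos [0.5777 0.0037 0.0544] rpy [ 3.1397e+00 -6.0000e-04  1.6303e+00] F [2.1 1.5 2.1] w 0.049 q [ 0.22  0.73 -0.46  1.84  0.48  0.69 -0.47]
.5786,.003,.054 xyz [-0.0008  0.0008  0.0004] dist 0.001 twist_z 0.0
```

apply_moves --claw '[0.085, 0.085, 0.085, 0.085, 0.085, 0.085, 0.085, 0.085, 0.085, 0.085, 0.085, 0.085]' --xyz '[[0, 0, 0], [0, 0, 0], [0, 0, 0], [0, 0, -0.015], [0, 0, -0.03], [0, 0, -0.045], [0, 0, -0.045], [0, 0, -0.045], [0, 0, -0.045], [0, 0, -0.045], [0, 0, -0.045], [0, 0, 0]]' --twist '[[0, 0, 0], [0, 0, 0], [0, 0, 0], [0, 0, 0], [0, 0, 0], [0, 0, 0], [0, 0, 0], [0, 0, 0], [0, 0, 0], [0, 0, 0], [0, 0, 0], [0, 0, 0]]'

```text
clock: 14.55
position: [0.578, 0.0039, 0.3757]
tool_rot: [3.133, 0.0, 1.63]
force: [0.4, -0.6, -1.4]
grip_width: 0.0853
finger_force: 0.0
```

```bash
python3 - <<'E'
from h import *
u=[]
for c in("scene","top"):
    f=frame(c);im=cv2.imread(f"pics/{c}0.png");g=proj(f,(.6985,.0102,.307))[0]
    p0,p1=proj(f,[(.6985-.0585*-.04,.0102-.04,.307),(.6985-.0585*.04,.0102+.04,.307)])
    m=np.zeros(im.shape[:2],np.uint8);cv2.line(m,tuple(int(v) for v in p0),tuple(int(v) for v in p1),255,16)
    d=((im.max(2)<52)&(m>0)).astype(np.uint8);n,l,st,ce=cv2.connectedComponentsWithStats(d);k=1+st[1:,4].argmax()
    print(c,"pred",g.round(1),p0.round(),p1.round(),"dark",ce[k].round(1),st[k])
    c2=proj(f,(.578,.003,.07))[0];cv2.imwrite(f"pics/z_{c}.png",crop(f,c2,80,80,5))
    if c=="scene":A=crop(f,c2,70,80,5)
    else: cv2.imwrite("pics/m7.png",np.hstack([A,cv2.resize(im[110:190,230:300],None,fx=5,fy=5)]))
E
python3 go.py .6985,.0102,.36 .6985,.0102,.288
```

```text
scene pred [236.7 160.7] [251. 155.] [222. 166.] dark [236.9 160.3] [221 153  32  16 198]
t 14.65 pos [0.5768 0.0032 0.3704] rpy [3.1396e+00 2.0000e-04 1.6299e+00] F [ 0.6  0.3 -0.8] w 0.0851 q [ 0.33  0.38 -0.61  1.52  0.22  1.31 -0.25]
.6985,.0102,.36 xyz [-0.0002  0.1219  0.0104] dist 0.122 twist_z 0.0
.6985,.0102,.288 xyz [0.    0.    0.072] dist 0.072 twist_z 0.0Traceback (most recent call last):
  File "<stdin>", line 7, in <module>
ValueError: attempt to get argmax of an empty sequence
```

```bash
python3 - <<'E'
from h import *
a=frame("scene");b=frame("top")
print(fit([a],TIN,(.578,.003),dz=.039),fit([a],TIN,(.578,.003),dz=.044))
E
```

```text
[5.737000e-01 3.500000e-03 9.900000e-03 1.115225e+02] [5.706000e-01 5.000000e-03 7.100000e-03 1.117369e+02]
```

apply_moves --claw '[0.06, 0.06, 0.06, 0.06, 0.06, 0.06, 0.06, 0.06, 0.01, 0.01, 0.01, 0.01, 0.01, 0.01]' --xyz '[[0, 0.041, 0], [0, 0.041, 0], [0, 0.04, 0], [0, 0, 0], [0, 0, 0.03], [0, 0, 0.03], [0, 0, 0.022], [0, 0, 0], [0, 0, 0], [0, 0, 0], [0, 0, 0], [0, 0, 0], [0, 0, 0], [0, 0, 0]]' --twist '[[0, 0, 0], [0, 0, 0], [0, 0, 0], [0, 0, 0], [0, 0, 0], [0, 0, 0], [0, 0, 0], [0, 0, 0], [0, 0, 0], [0, 0, 0], [0, 0, 0], [0, 0, 0], [0, 0, 0], [0, 0, 0]]' --force 40

```text
clock: 16.15
position: [0.6993, 0.0104, 0.2882]
tool_rot: [3.139, -0.0, 1.63]
force: [0.0, 0.5, 6.7]
grip_width: 0.0165
finger_force: 39.2
```

```bash
python3 - <<'E'
from h import *
a=frame("scene");b=frame("top")
def dots(f,M,p,o,s,im):
    for u,v in proj(f,place(M,p,.058)): cv2.circle(im,(int((u+.5-o[0])*s),int((v+.5-o[1])*s)),0,(0,255,0),-1)
c=proj(a,(.578,.003,.07))[0];w,h,s=90,120,5;o=(int(c[0]-w/2),int(c[1]-h/2-20))
im=cv2.resize(a["img"][o[1]:o[1]+h,o[0]:o[0]+w,::-1],None,fx=s,fy=s,interpolation=cv2.INTER_CUBIC)
dots(a,TIN+[0,0,.039],(.5785,.003),o,s,im);dots(a,NEST+[0,0,.005],(.5785,.003),o,s,im)
cv2.imwrite("pics/m7.png",im)
E
```

```text
(no output)
```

View pics/m7.png

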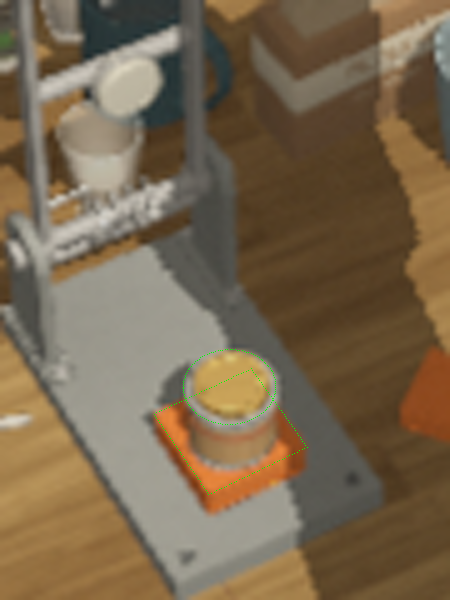

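The picture shows the tin standing upright in the nest at about (232,410) in the crop, with the overlay matching. Next I'll pull the lever.

apply_moves --claw '[0.01, 0.01, 0.01, 0.01, 0.01, 0.01, 0.01, 0.01, 0.01, 0.01, 0.01, 0.01, 0.01, 0.01, 0.01, 0.01, 0.01, 0.01, 0.01, 0.01]' --xyz '[[0, -0.01, 0.0003], [0, -0.01, 0.0008], [0, -0.0099, 0.0013], [0, -0.0099, 0.0017], [0, -0.0098, 0.0022], [0, -0.0096, 0.0027], [0, -0.0095, 0.0032], [0, -0.0093, 0.0037], [0, -0.0091, 0.0041], [0, -0.0089, 0.0046], [0, -0.0087, 0.005], [0, -0.0084, 0.0054], [0, -0.0081, 0.0059], [0, -0.0078, 0.0063], [0, -0.0075, 0.0066], [0, -0.0071, 0.007], [0, -0.0068, 0.0074], [0, -0.0064, 0.0077], [0, -0.006, 0.008], [0, -0.0056, 0.0083]]' --twist '[[0, 0, 0], [0, 0, 0], [0, 0, 0], [0, 0, 0], [0, 0, 0], [0, 0, 0], [0, 0, 0], [0, 0, 0], [0, 0, 0], [0, 0, 0], [0, 0, 0], [0, 0, 0], [0, 0, 0], [0, 0, 0], [0, 0, 0], [0, 0, 0], [0, 0, 0], [0, 0, 0], [0, 0, 0], [0, 0, 0]]'

```text
clock: 18.25
position: [0.5309, 0.0007, 0.1946]
tool_rot: [3.14, -0.0, 1.63]
force: [6.6, 5.2, 1.8]
grip_width: 0.0164
finger_force: 40.2
```

```bash
python3 go.py
```

```text
t 18.25 pos [0.5309 0.0007 0.1946] rpy [ 3.1398e+00 -5.0000e-04  1.6300e+00] F [6.6 5.2 1.8] w 0.0164 q [ 0.33  0.47 -0.6   1.86  0.33  0.9  -0.36]
```

apply_moves --claw '[0.01, 0.01, 0.01, 0.01, 0.01, 0.01, 0.01, 0.01, 0.01, 0.01, 0.01, 0.01, 0.01, 0.01]' --xyz '[[0, -0.0052, 0.0086], [0, -0.0048, 0.0088], [0, -0.0043, 0.009], [0, -0.0039, 0.0092], [0, -0.0034, 0.0094], [0, -0.0029, 0.0096], [0, -0.0024, 0.0097], [0, -0.0019, 0.0098], [0, -0.0014, 0.0099], [0, -0.0009, 0.01], [0, -0.0004, 0.01], [0, 0, 0.006], [0, 0, 0.003], [0, 0, 0]]' --twist '[[0, 0, 0], [0, 0, 0], [0, 0, 0], [0, 0, 0], [0, 0, 0], [0, 0, 0], [0, 0, 0], [0, 0, 0], [0, 0, 0], [0, 0, 0], [0, 0, 0], [0, 0, 0], [0, 0, 0], [0, 0, 0]]'

```text
clock: 19.65
position: [0.5007, -0.0014, 0.0832]
tool_rot: [3.138, 0.001, 1.63]
force: [0.0, 0.8, 32.7]
grip_width: 0.0169
finger_force: 49.2
```

```bash
python3 go.py
```

```text
t 19.65 pos [ 0.5007 -0.0014  0.0832] rpy [3.1378e+00 6.0000e-04 1.6297e+00] F [ 0.   0.8 32.7] w 0.0169 q [ 0.26  0.59 -0.5   2.02  0.48  0.63 -0.5 ]
```

apply_moves --claw '[0.01, 0.01, 0.01, 0.01, 0.01, 0.01, 0.01, 0.01, 0.01, 0.01, 0.01, 0.01, 0.01, 0.01]' --xyz '[[0, 0, -0.004], [0, 0, -0.0055], [0, 0.0004, -0.01], [0, 0.0009, -0.01], [0, 0.0014, -0.0099], [0, 0.0019, -0.0098], [0, 0.0024, -0.0097], [0, 0.0029, -0.0096], [0, 0.0034, -0.0094], [0, 0.0039, -0.0092], [0, 0.0043, -0.009], [0, 0.0048, -0.0088], [0, 0.0052, -0.0086], [0, 0, 0]]' --twist '[[0, 0, 0], [0, 0, 0], [0, 0, 0], [0, 0, 0], [0, 0, 0], [0, 0, 0], [0, 0, 0], [0, 0, 0], [0, 0, 0], [0, 0, 0], [0, 0, 0], [0, 0, 0], [0, 0, 0], [0, 0, 0]]'

```text
clock: 21.05
position: [0.5379, 0.0005, 0.1965]
tool_rot: [3.127, -0.002, 1.629]
force: [58.3, 2.5, -40.0]
grip_width: 0.0166
finger_force: 48.6
```

apply_moves --claw '[0.01, 0.01, 0.01, 0.01, 0.01, 0.01, 0.01, 0.01, 0.01, 0.01, 0.01, 0.01, 0.01, 0.01, 0.01, 0.01, 0.01, 0.01, 0.01, 0.01]' --xyz '[[0, 0.0056, -0.0083], [0, 0.006, -0.008], [0, 0.0064, -0.0077], [0, 0.0068, -0.0074], [0, 0.0071, -0.007], [0, 0.0075, -0.0066], [0, 0.0078, -0.0063], [0, 0.0081, -0.0059], [0, 0.0084, -0.0054], [0, 0.0087, -0.005], [0, 0.0089, -0.0046], [0, 0.0091, -0.0041], [0, 0.0093, -0.0037], [0, 0.0095, -0.0032], [0, 0.0096, -0.0027], [0, 0.0098, -0.0022], [0, 0.0099, -0.0017], [0, 0.0099, -0.0013], [0, 0.01, -0.0008], [0, 0.01, -0.0003]]' --twist '[[0, 0, 0], [0, 0, 0], [0, 0, 0], [0, 0, 0], [0, 0, 0], [0, 0, 0], [0, 0, 0], [0, 0, 0], [0, 0, 0], [0, 0, 0], [0, 0, 0], [0, 0, 0], [0, 0, 0], [0, 0, 0], [0, 0, 0], [0, 0, 0], [0, 0, 0], [0, 0, 0], [0, 0, 0], [0, 0, 0]]'

```text
clock: 23.05
position: [0.6984, 0.0084, 0.2866]
tool_rot: [-3.139, 0.002, 1.628]
force: [-1.2, -4.9, -3.9]
grip_width: 0.0168
finger_force: 43.5
```

```bash
python3 go.py .6985,.0102,.288; python3 - <<'E'
from h import *
a=frame("scene")
c=proj(a,(.60,.003,.09))[0];A=crop(a,c,70,90,6)
cv2.imwrite("pics/m8.png",A)
E
```

```text
t 23.05 pos [0.6984 0.0084 0.2866] rpy [-3.1394e+00  2.3000e-03  1.6282e+00] F [-1.2 -4.9 -3.9] w 0.0168 q [ 0.22  0.65 -0.56  1.29  0.35  1.3  -0.28]
.6985,.0102,.288 xyz [ 0.0018  0.0002 -0.0014] dist 0.002 twist_z 0.0
```

View pics/m8.png

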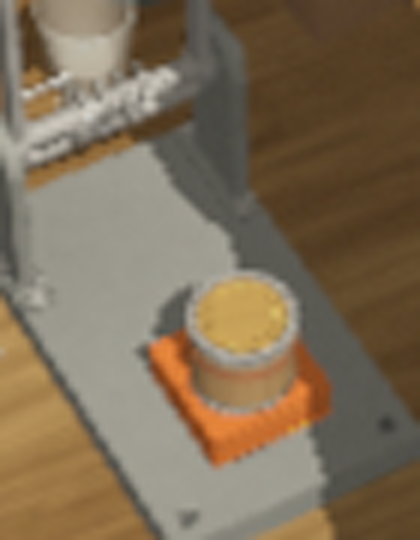

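The lid now sits flush at about (245,310) in the crop, and the lever is back upright. I'll release it and pick up the tin.

apply_moves --claw '[0.06, 0.06, 0.06, 0.06, 0.06, 0.06, 0.085, 0.085, 0.085, 0.085, 0.085, 0.085, 0.085, 0.085, 0.085, 0.085, 0.085, 0.085, 0.085]' --xyz '[[0, 0, 0], [0, 0, 0], [0, 0, 0], [0, 0, -0.02], [0, 0, -0.03], [0, 0, -0.03], [0, -0.04, 0], [0, -0.04, 0], [0, -0.04, 0], [0, 0, 0], [0, 0, 0.04], [0, 0, 0.04], [0, 0, 0.04], [0, 0, 0.04], [0, 0, 0.04], [0, 0, 0.04], [0, 0, 0.02], [0, 0, 0], [0, 0, 0]]' --twist '[[0, 0, 0], [0, 0, 0], [0, 0, 0], [0, 0, 0], [0, 0, 0], [0, 0, 0], [0, 0, 0], [0, 0, 0], [0, 0, 0], [0, 0, 0], [0, 0, 0], [0, 0, 0], [0, 0, 0], [0, 0, 0], [0, 0, 0], [0, 0, 0], [0, 0, 0], [0, 0, 0], [0, 0, 0]]'

```text
clock: 25.0
position: [0.5793, 0.0035, 0.108]
tool_rot: [3.141, -0.0, 1.63]
force: [0.3, -0.1, 1.3]
grip_width: 0.0848
finger_force: 0.0
```

```bash
python3 go.py .5785,.003,.056 .5785,.003,.2 .479,-.258,.2,1.629 .479,-.258,.063
```

```text
t 25.0 pos [0.5793 0.0035 0.108 ] rpy [ 3.1413e+00 -2.0000e-04  1.6300e+00] F [ 0.3 -0.1  1.3] w 0.0848 q [ 0.26  0.65 -0.52  1.81  0.44  0.8  -0.43]
.5785,.003,.056 xyz [-0.0004 -0.0008  0.052 ] dist 0.052 twist_z 0.0
.5785,.003,.2 xyz [ 0.     0.    -0.144] dist 0.144 twist_z 0.0
.479,-.258,.2,1.629 xyz [-0.2547 -0.1148 -0.    ] dist 0.279 twist_z 0.001
.479,-.258,.063 xyz [0.    0.    0.137] dist 0.137 twist_z 0.0
```

apply_moves --claw '[0.085, 0.085, 0.085, 0.085, 0.04, 0.04, 0.04, 0.04, 0.04, 0.04, 0.04, 0.04, 0.04, 0.04, 0.04, 0.04, 0.04]' --xyz '[[0, -0.0005, 0.025], [0, 0, 0.015], [0, 0, 0.012], [0, 0, 0], [0, 0, 0], [0, 0, 0], [0, 0, 0], [0, 0, 0], [0, 0, 0], [0, 0, 0], [0, 0, 0], [0, 0, -0.004], [0, 0, -0.01], [0, 0, -0.03], [0, 0, -0.05], [0, 0, -0.05], [0, 0, 0]]' --twist '[[0, 0, 0], [0, 0, 0], [0, 0, 0], [0, 0, 0], [0, 0, 0], [0, 0, 0], [0, 0, 0], [0, 0, 0], [0, 0, 0], [0, 0, 0], [0, 0, 0], [0, 0, 0], [0, 0, 0], [0, 0, 0], [0, 0, 0], [0, 0, 0], [0, 0, 0]]' --force 35

```text
clock: 26.7
position: [0.581, 0.0038, 0.2063]
tool_rot: [3.132, 0.0, 1.63]
force: [0.6, 0.8, -2.1]
grip_width: 0.0491
finger_force: 37.1
```

```bash
python3 - <<'E'
from h import *
a=frame("scene")
print(fit([a],NEST,(.5787,.003),np.arange(-.1,.2,.03),dz=.005))
E
python3 go.py .479,-.258,.2,1.629 .479,-.258,.064
```

```text
[5.786000e-01 3.000000e-03 3.150000e-02 1.043091e+02]
t 26.75 pos [0.5798 0.0033 0.2032] rpy [3.1359e+00 5.0000e-04 1.6295e+00] F [-0.3 -0.1 -2.2] w 0.0492 q [ 0.3   0.53 -0.58  1.73  0.35  0.97 -0.35]
.479,-.258,.2,1.629 xyz [-0.2549 -0.116   0.0032] dist 0.28 twist_z 0.0005
.479,-.258,.064 xyz [0.    0.    0.136] dist 0.136 twist_z 0.0
```

apply_moves --claw '[0.04, 0.04, 0.04, 0.04, 0.04, 0.04, 0.04, 0.04, 0.04, 0.04, 0.04, 0.04]' --xyz '[[-0.032, -0.0145, 0], [-0.032, -0.0145, 0], [-0.032, -0.0145, 0], [-0.032, -0.0145, 0], [-0.032, -0.0145, 0], [-0.032, -0.0145, 0], [-0.032, -0.0145, 0], [-0.031, -0.0145, 0], [0, 0, 0.04], [0, 0, 0.04], [0, 0, 0.04], [0, 0, 0]]' --twist '[[0, 0, 0], [0, 0, 0], [0, 0, 0], [0, 0, 0], [0, 0, 0], [0, 0, 0], [0, 0, 0], [0, 0, 0], [0, 0, 0], [0, 0, 0], [0, 0, 0], [0, 0, 0]]'

```text
clock: 27.95
position: [0.4748, -0.2569, 0.0751]
tool_rot: [-3.135, -0.004, 1.63]
force: [-0.2, -0.1, -1.5]
grip_width: 0.049
finger_force: 37.3
```

```bash
python3 go.py .479,-.258,.064; python3 - <<'E'
from h import *
a=frame("scene");b=frame("top")
print([fit([f],TIN,q,rng=.004) for f in(a,b) for q in((.4767,-.2293),(.481,-.2866),(.4857,-.3439))])
print([(np.round(d["position"],3).tolist(),round(d["score"],2)) for c in("scene","top") for d in bot.find_in(c,"row_mid_center")])
E
```

```text
t 27.95 pos [ 0.4748 -0.2569  0.0751] rpy [-3.1348 -0.0042  1.6303] F [-0.2 -0.1 -1.5] w 0.049 q [ 0.73  0.65 -0.47  1.92  0.45  0.68  0.04]
.479,-.258,.064 xyz [-0.0014  0.0042  0.0111] dist 0.012 twist_z 0.0
[array([ 4.75900e-01, -2.27300e-01,  2.54000e-02,  7.27002e+01]), array([ 4.86500e-01, -2.91300e-01, -2.00000e-02,  8.85075e+01]), array([ 4.86600e-01, -3.44800e-01,  1.16000e-02,  8.24223e+01]), array([ 4.76800e-01, -2.31200e-01,  2.39000e-02,  9.07744e+01]), array([ 4.808000e-01, -2.838000e-01, -9.900000e-03,  1.023208e+02]), array([ 4.78100e-01, -3.42000e-01,  3.11000e-02,  4.84009e+01])]
[([0.462, -0.277, 0.02], 0.41)]
```

```bash
python3 go.py .479,-.258,.064;python3 go.py .479,-.258,.064 
```

```text
t 28.15 pos [ 0.4786 -0.2585  0.0812] rpy [3.1398e+00 1.0000e-03 1.6298e+00] F [ 1.1  0.6 -1.1] w 0.0494 q [ 0.73  0.64 -0.47  1.92  0.45  0.69  0.05]
.479,-.258,.064 xyz [0.0005 0.0005 0.0172] dist 0.017 twist_z 0.0
t 28.15 pos [ 0.4786 -0.2585  0.0812] rpy [3.1398e+00 1.0000e-03 1.6298e+00] F [ 1.1  0.6 -1.1] w 0.0494 q [ 0.73  0.64 -0.47  1.92  0.45  0.69  0.05]
.479,-.258,.064 xyz [0.0005 0.0005 0.0172] dist 0.017 twist_z 0.0
```

apply_moves --claw '[0.04, 0.04, 0.04, 0.04, 0.04, 0.04, 0.04]' --xyz '[[0, 0, 0.006], [0, 0, 0.005], [0, 0, 0.003], [0, 0, 0.0015], [0, 0, 0.001], [0, 0, 0], [0, 0, 0]]' --twist '[[0, 0, 0], [0, 0, 0], [0, 0, 0], [0, 0, 0], [0, 0, 0], [0, 0, 0], [0, 0, 0]]'

```text
clock: 28.85
position: [0.4777, -0.2582, 0.0633]
tool_rot: [-3.141, 0.0, 1.63]
force: [-3.0, 1.7, 8.9]
grip_width: 0.049
finger_force: 38.7
```

apply_moves --claw '[0.06, 0.07, 0.08, 0.085, 0.085, 0.085, 0.085, 0.085, 0.085, 0.085, 0.085, 0.085, 0.085, 0.085, 0.085, 0.085, 0.085, 0.085, 0.085, 0.085]' --xyz '[[0, 0, 0], [0, 0, 0], [0, 0, 0], [0, 0, 0], [0, 0, -0.02], [0, 0, -0.04], [0, 0, -0.04], [0, 0, -0.04], [0.0395, -0.0028, 0], [0.0395, -0.0028, 0], [0.0395, -0.0028, 0], [0.0395, -0.0028, 0], [0.0395, -0.0028, 0], [0.0395, -0.0028, 0], [0.0395, -0.0028, 0], [0.0395, -0.0028, 0], [0.0395, -0.0028, 0], [0.0395, -0.0028, 0], [0.0395, -0.0028, 0], [0.0395, -0.0028, 0]]' --twist '[[0, 0, 0], [0, 0, 0], [0, 0, 0], [0, 0, 0], [0, 0, 0], [0, 0, 0], [0, 0, 0], [0, 0, 0], [0, 0, 0], [0, 0, 0], [0, 0, 0], [0, 0, 0], [0, 0, 0], [0, 0, 0], [0, 0, 0], [0, 0, 0], [0, 0, 0], [0, 0, 0], [0, 0, 0], [0, 0, 0]]'

```text
clock: 30.85
position: [0.4158, 0.2145, 0.2029]
tool_rot: [3.141, 0.0, 1.63]
force: [1.0, -1.2, -0.3]
grip_width: 0.0851
finger_force: 0.0
```

```bash
python3 - <<'E'
from h import *
a=frame("scene");b=frame("top")
print([fit([f],TIN,(.479,-.258),rng=.008,dz=.046) for f in(a,b)], [fit([f],TIN,q,rng=.006) for f in(a,b) for q in((.4767,-.2293),(.481,-.2866),(.4857,-.3439))])
print(fit([a],NEST,(.5787,.003),np.arange(-.1,.2,.03),dz=.005))
c=proj(a,(.48,-.28,.06))[0];d=proj(b,(.48,-.28,.06))[0]
cv2.imwrite("pics/m9.png",np.hstack([crop(a,c,66,66,6),crop(b,d,66,66,6)]))
E
python3 go.py .4164,.2142,.11 .4164,.2142,.016
```

```text
[array([ 4.7740e-01, -2.5490e-01,  1.4900e-02,  7.9711e+01]), array([ 4.768000e-01, -2.588000e-01,  1.450000e-02,  1.050634e+02])] [array([ 4.75800e-01, -2.26600e-01,  3.10000e-03,  9.51618e+01]), array([ 0.5053, -0.279 , -0.3666, 80.9752]), array([ 0.5379, -0.3255, -0.6717, 73.9922]), array([ 4.83000e-01, -2.38800e-01,  5.60000e-03,  7.89424e+01]), array([ 4.81800e-01, -2.86300e-01,  6.50000e-03,  8.74138e+01]), array([ 4.855000e-01, -3.431000e-01, -6.000000e-04,  1.083061e+02])]
[5.78700e-01 3.70000e-03 5.59000e-02 9.06078e+01]
t 30.95 pos [0.415  0.218  0.2032] rpy [ 3.1411e+00 -2.6000e-03  1.6358e+00] F [-0.5 -1.2  0.8] w 0.0852 q [-0.03  0.39 -0.73  2.    0.33  0.87 -0.87]
.4164,.2142,.11 xyz [-0.0039  0.0012  0.0932] dist 0.093 twist_z 0.0
.4164,.2142,.016 xyz [0.    0.    0.094] dist 0.094 twist_z 0.0
```

View pics/m9.png

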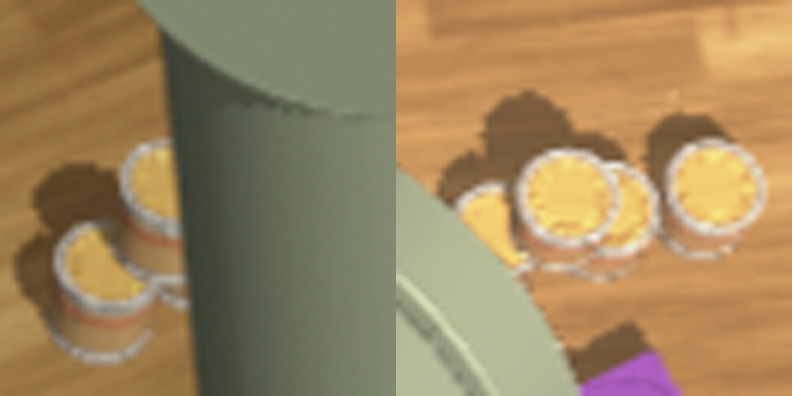

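The first tin stands astride the left gap at about (567,197) in the right-hand crop. Next is the second tin.

apply_moves --claw '[0.085, 0.085, 0.085, 0.085, 0.085, 0.085, 0.085, 0.04, 0.04, 0.04, 0.04, 0.04, 0.04, 0.04, 0.04, 0.04, 0.04, 0.04, 0.04]' --xyz '[[-0.001, 0.001, 0.04], [0, 0, 0.04], [0, 0, 0.04], [0, 0, 0.04], [0, 0, 0.02], [0, 0, 0.006], [0, 0, 0], [0, 0, 0], [0, 0, 0], [0, 0, 0], [0, 0, 0], [0, 0, 0], [0, 0, 0], [0, 0, 0], [0, 0, -0.01], [0, 0, -0.03], [0, 0, -0.03], [0, 0, -0.03], [0, 0, 0]]' --twist '[[0, 0, 0], [0, 0, 0], [0, 0, 0], [0, 0, 0], [0, 0, 0], [0, 0, 0], [0, 0, 0], [0, 0, 0], [0, 0, 0], [0, 0, 0], [0, 0, 0], [0, 0, 0], [0, 0, 0], [0, 0, 0], [0, 0, 0], [0, 0, 0], [0, 0, 0], [0, 0, 0], [0, 0, 0]]' --force 40

```text
clock: 32.85
position: [0.4187, 0.2127, 0.1206]
tool_rot: [3.137, -0.002, 1.629]
force: [0.5, -0.2, -1.7]
grip_width: 0.0488
finger_force: 42.0
```

```bash
python3 -c "
from h import *
for i in range(2): bot.grab_frame('top')"; python3 go.py .5786,.003,.12,1.629 .5786,.003,.056
```

```text
t 32.95 pos [0.4177 0.2117 0.1177] rpy [ 3.1399e+00 -3.0000e-04  1.6290e+00] F [ 0.1  0.4 -1.9] w 0.0489 q [-0.1   0.52 -0.64  2.08  0.49  0.69 -1.  ]
.5786,.003,.12,1.629 xyz [-0.2178  0.1485 -0.0023] dist 0.264 twist_z -0.0
.5786,.003,.056 xyz [0.    0.    0.064] dist 0.064 twist_z 0.0
```

apply_moves --claw '[0.04, 0.04, 0.04, 0.04, 0.04, 0.04, 0.04, 0.04, 0.04, 0.04, 0.04, 0.04, 0.04, 0.04]' --xyz '[[-0.0365, 0.0248, 0], [-0.0365, 0.0248, 0], [-0.0365, 0.0248, 0], [-0.0365, 0.0248, 0], [-0.0365, 0.0248, 0], [-0.0365, 0.0245, 0], [0, 0, 0], [0, 0, 0.02], [0, 0, 0.02], [0, 0, 0.015], [0, 0, 0.004], [0, 0, 0.003], [0, 0, 0], [0, 0, 0]]' --twist '[[0, 0, 0], [0, 0, 0], [0, 0, 0], [0, 0, 0], [0, 0, 0], [0, 0, 0], [0, 0, 0], [0, 0, 0], [0, 0, 0], [0, 0, 0], [0, 0, 0], [0, 0, 0], [0, 0, 0], [0, 0, 0]]'

```text
clock: 34.35
position: [0.5776, 0.0023, 0.0554]
tool_rot: [-3.14, 0.001, 1.63]
force: [-10.8, -0.7, 22.6]
grip_width: 0.0487
finger_force: 46.9
```

apply_moves --claw '[0.06, 0.07, 0.085, 0.085, 0.085, 0.085, 0.085, 0.085, 0.085, 0.085, 0.085, 0.085, 0.085]' --xyz '[[0, 0, 0], [0, 0, 0], [0, 0, 0], [0, 0, 0], [0, 0, -0.02], [0, 0, -0.03], [0, 0, -0.045], [0, 0, -0.045], [0, 0, -0.045], [0, 0, -0.045], [0, 0, -0.045], [0, 0, -0.04], [0, 0, 0]]' --twist '[[0, 0, 0], [0, 0, 0], [0, 0, 0], [0, 0, 0], [0, 0, 0], [0, 0, 0], [0, 0, 0], [0, 0, 0], [0, 0, 0], [0, 0, 0], [0, 0, 0], [0, 0, 0], [0, 0, 0]]'

```text
clock: 35.65
position: [0.5798, 0.0028, 0.3749]
tool_rot: [3.135, 0.0, 1.63]
force: [-0.3, -0.3, -1.3]
grip_width: 0.0852
finger_force: 0.0
```

```bash
cat >look.py <<'E'
from h import *
import sys
a=frame("scene")
c=proj(a,(.578,.003,.07))[0];w,h,s=60,60,8;o=(int(c[0]-w/2),int(c[1]-h/2))
im=cv2.resize(a["img"][o[1]:o[1]+h,o[0]:o[0]+w,::-1],None,fx=s,fy=s,interpolation=cv2.INTER_CUBIC)
for M,z in((TIN,.039),(NEST,.005)):
    for u,v in proj(a,place(M+[0,0,z],(.5785,.003),.058)): cv2.circle(im,(int((u+.5-o[0])*s),int((v+.5-o[1])*s)),0,(0,255,0),-1)
cv2.imwrite(f"pics/{sys.argv[1]}.png",im)
E
python3 look.py n2; python3 go.py .6985,.0102,.37 .6985,.0102,.288
```

```text
t 35.7 pos [0.5791 0.0024 0.3721] rpy [3.1377e+00 4.0000e-04 1.6296e+00] F [ 0.3 -0.1 -1.3] w 0.0852 q [ 0.4   0.4  -0.73  1.51  0.27  1.33 -0.29]
.6985,.0102,.37 xyz [0.0008 0.1197 0.0021] dist 0.12 twist_z 0.0
.6985,.0102,.288 xyz [0.    0.    0.082] dist 0.082 twist_z 0.0
```

View pics/n2.png

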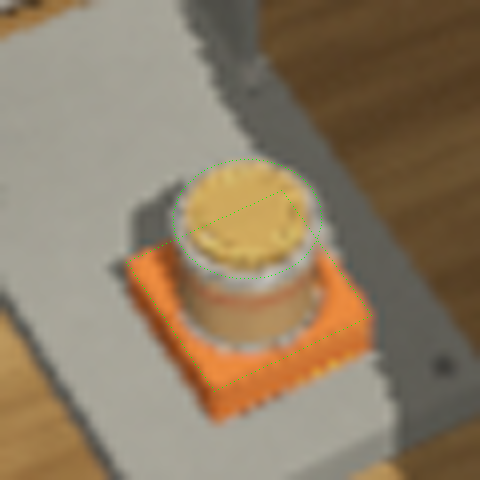

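The second tin is seated: its rim lies on the overlay at about (250,220). Back to the lever.

apply_moves --claw '[0.06, 0.06, 0.06, 0.06, 0.06, 0.06, 0.06, 0.06, 0.01, 0.01, 0.01, 0.01, 0.01, 0.01]' --xyz '[[0.001, 0.04, 0], [0, 0.04, 0], [0, 0.0395, 0], [0, 0, 0], [0, 0, 0.03], [0, 0, 0.03], [0, 0, 0.024], [0, 0, 0], [0, 0, 0], [0, 0, 0], [0, 0, 0], [0, 0, 0], [0, 0, 0], [0, 0, 0]]' --twist '[[0, 0, 0], [0, 0, 0], [0, 0, 0], [0, 0, 0], [0, 0, 0], [0, 0, 0], [0, 0, 0], [0, 0, 0], [0, 0, 0], [0, 0, 0], [0, 0, 0], [0, 0, 0], [0, 0, 0], [0, 0, 0]]' --force 25

```text
clock: 37.1
position: [0.6982, 0.0104, 0.2872]
tool_rot: [3.139, -0.0, 1.63]
force: [-0.5, -0.1, 7.0]
grip_width: 0.0172
finger_force: 24.5
```

apply_moves --claw '[0.01, 0.01, 0.01, 0.01, 0.01, 0.01, 0.01, 0.01, 0.01, 0.01, 0.01, 0.01, 0.01, 0.01, 0.01, 0.01, 0.01, 0.01, 0.01, 0.01]' --xyz '[[0, -0.01, 0.0003], [0, -0.01, 0.0008], [0, -0.0099, 0.0013], [0, -0.0099, 0.0017], [0, -0.0098, 0.0022], [0, -0.0096, 0.0027], [0, -0.0095, 0.0032], [0, -0.0093, 0.0037], [0, -0.0091, 0.0041], [0, -0.0089, 0.0046], [0, -0.0087, 0.005], [0, -0.0084, 0.0054], [0, -0.0081, 0.0059], [0, -0.0078, 0.0063], [0, -0.0075, 0.0066], [0, -0.0071, 0.007], [0, -0.0068, 0.0074], [0, -0.0064, 0.0077], [0, -0.006, 0.008], [0, -0.0056, 0.0083]]' --twist '[[0, 0, 0], [0, 0, 0], [0, 0, 0], [0, 0, 0], [0, 0, 0], [0, 0, 0], [0, 0, 0], [0, 0, 0], [0, 0, 0], [0, 0, 0], [0, 0, 0], [0, 0, 0], [0, 0, 0], [0, 0, 0], [0, 0, 0], [0, 0, 0], [0, 0, 0], [0, 0, 0], [0, 0, 0], [0, 0, 0]]'

```text
clock: 39.1
position: [0.5296, 0.0006, 0.1936]
tool_rot: [3.14, -0.001, 1.63]
force: [5.3, 5.3, 0.7]
grip_width: 0.0169
finger_force: 24.4
```

apply_moves --claw '[0.01, 0.01, 0.01, 0.01, 0.01, 0.01, 0.01, 0.01, 0.01, 0.01, 0.01, 0.01, 0.01, 0.01]' --xyz '[[0, -0.0052, 0.0086], [0, -0.0048, 0.0088], [0, -0.0043, 0.009], [0, -0.0039, 0.0092], [0, -0.0034, 0.0094], [0, -0.0029, 0.0096], [0, -0.0024, 0.0097], [0, -0.0019, 0.0098], [0, -0.0014, 0.0099], [0, -0.0009, 0.01], [0, -0.0004, 0.01], [0, 0, 0.006], [0, 0, 0.003], [0, 0, 0]]' --twist '[[0, 0, 0], [0, 0, 0], [0, 0, 0], [0, 0, 0], [0, 0, 0], [0, 0, 0], [0, 0, 0], [0, 0, 0], [0, 0, 0], [0, 0, 0], [0, 0, 0], [0, 0, 0], [0, 0, 0], [0, 0, 0]]'

```text
clock: 40.5
position: [0.5007, -0.0011, 0.0821]
tool_rot: [3.136, -0.0, 1.63]
force: [9.7, 0.9, 20.2]
grip_width: 0.0173
finger_force: 32.4
```

apply_moves --claw '[0.01, 0.01, 0.01, 0.01, 0.01]' --xyz '[[0, 0, 0], [0, 0, 0.001], [0, 0, 0.001], [0, 0, 0.001], [0, 0, 0]]' --twist '[[0, 0, 0], [0, 0, 0], [0, 0, 0], [0, 0, 0], [0, 0, 0]]' --force 40

```text
clock: 41.0
position: [0.5007, -0.0012, 0.0795]
tool_rot: [3.135, -0.0, 1.63]
force: [6.2, 1.4, 30.6]
grip_width: 0.0169
finger_force: 41.2
```

apply_moves --claw '[0.01, 0.01, 0.01, 0.01, 0.01, 0.01, 0.01, 0.01, 0.01]' --xyz '[[0, 0, -0.004], [0, 0, -0.0055], [0, 0, -0.004], [0, 0.0004, -0.01], [0, 0.0009, -0.01], [0, 0.0014, -0.0099], [0, 0.0019, -0.0098], [0, 0.0024, -0.0097], [0, 0, 0]]' --twist '[[0, 0, 0], [0, 0, 0], [0, 0, 0], [0, 0, 0], [0, 0, 0], [0, 0, 0], [0, 0, 0], [0, 0, 0], [0, 0, 0]]' --force 25

```text
clock: 41.9
position: [0.5119, -0.0006, 0.1432]
tool_rot: [3.127, -0.002, 1.629]
force: [43.4, 2.1, -14.4]
grip_width: 0.0171
finger_force: 41.1
```

```bash
python3 - <<'E'
from h import *
a=frame("scene");s=bot.observe();print(np.round(s["position"],4),np.round(s["force"],1),s["finger_force"],np.round(s["moment"],2))
c=proj(a,(.56,.003,.13))[0];w,h,k=90,90,6;o=(int(c[0]-w/2),int(c[1]-h/2))
im=cv2.resize(a["img"][o[1]:o[1]+h,o[0]:o[0]+w,::-1],None,fx=k,fy=k,interpolation=cv2.INTER_CUBIC)
for th,col in((1.2,(0,255,0)),(1.3,(255,0,255)),(1.4,(0,0,255))):
    for r in(.12,.2):
        x=.12-r*np.sin(th);z=.107+r*np.cos(th)
        for u,v in proj(a,place(seg((x,-.05,z),(x,.05,z)),(.5787,.0033),.058)): cv2.circle(im,(int((u+.5-o[0])*k),int((v+.5-o[1])*k)),0,col,-1)
cv2.imwrite("pics/l2.png",im)
E
```

```text
[ 0.5117 -0.0006  0.1427] [ 45.3   3.2 -13.7] 41.094911098480225 [ 0.42 -8.45 -0.14]
```

View pics/l2.png

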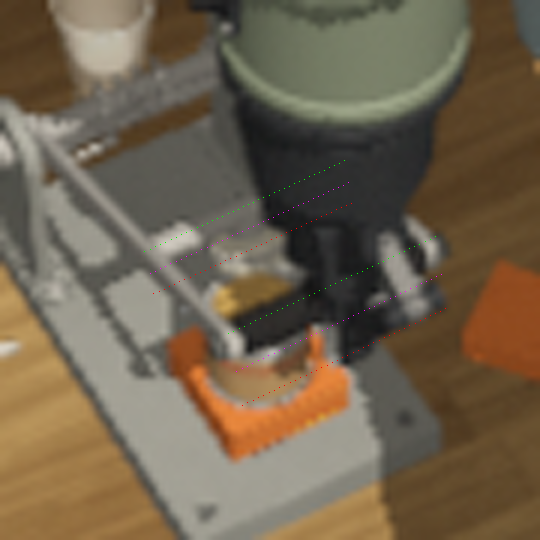

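The bar is at θ≈1.23 at about (270,322) and has slid about 11 mm up the fingers. I overshot past the point where the pad rests on the rim. I'll relieve the radial strain and finish the upstroke.

apply_moves --claw '[0.01, 0.01, 0.01, 0.01, 0.01, 0.01, 0.01, 0.01, 0.01, 0.01, 0.01, 0.01, 0.01, 0.01, 0.01, 0.01, 0.01, 0.01, 0.01, 0.01]' --xyz '[[0, 0.005, 0], [0, 0.0036, -0.0093], [0, 0.004, -0.0091], [0, 0.0045, -0.0089], [0, 0.0049, -0.0087], [0, 0.0054, -0.0084], [0, 0.0058, -0.0082], [0, 0.0062, -0.0079], [0, 0.0066, -0.0075], [0, 0.0069, -0.0072], [0, 0.0073, -0.0069], [0, 0.0076, -0.0065], [0, 0.0079, -0.0061], [0, 0.0082, -0.0057], [0, 0.0085, -0.0053], [0, 0.0087, -0.0048], [0, 0.009, -0.0044], [0, 0.0092, -0.0039], [0, 0.0094, -0.0035], [0, 0.0095, -0.003]]' --twist '[[0, 0, 0], [0, 0, 0], [0, 0, 0], [0, 0, 0], [0, 0, 0], [0, 0, 0], [0, 0, 0], [0, 0, 0], [0, 0, 0], [0, 0, 0], [0, 0, 0], [0, 0, 0], [0, 0, 0], [0, 0, 0], [0, 0, 0], [0, 0, 0], [0, 0, 0], [0, 0, 0], [0, 0, 0], [0, 0, 0]]'

```text
clock: 43.95
position: [0.6434, 0.006, 0.2658]
tool_rot: [-3.141, 0.001, 1.629]
force: [-5.1, -5.5, 12.0]
grip_width: 0.0167
finger_force: 43.8
```

```bash
python3 go.py .6985,.0102,.28
```

```text
t 43.95 pos [0.6434 0.006  0.2658] rpy [-3.1407e+00  1.1000e-03  1.6290e+00] F [-5.1 -5.5 12. ] w 0.0167 q [ 0.33  0.6  -0.68  1.48  0.39  1.2  -0.35]
.6985,.0102,.28 xyz [ 0.0009  0.0552 -0.0142] dist 0.057 twist_z 0.0
```

apply_moves --claw '[0.01, 0.01, 0.01, 0.01, 0.01, 0.01, 0.01, 0.06, 0.06, 0.06, 0.06, 0.06]' --xyz '[[0, 0.0097, -0.0025], [0, 0.0098, -0.002], [0, 0.0099, -0.0015], [0, 0.01, -0.001], [0, 0.01, -0.0005], [0, 0.0055, 0], [0, 0, 0], [0, 0, 0], [0, 0, 0], [0, 0, 0], [0, 0, -0.02], [0, 0, -0.04]]' --twist '[[0, 0, 0], [0, 0, 0], [0, 0, 0], [0, 0, 0], [0, 0, 0], [0, 0, 0], [0, 0, 0], [0, 0, 0], [0, 0, 0], [0, 0, 0], [0, 0, 0], [0, 0, 0]]'

```text
clock: 45.15
position: [0.6968, 0.01, 0.3314]
tool_rot: [-3.137, -0.0, 1.63]
force: [0.4, -0.7, 0.8]
grip_width: 0.0602
finger_force: 0.0
```

```bash
python3 look.py n3; python3 go.py .6985,.0102,.37 .5785,.003,.37 .5785,.003,.057
```

```text
t 45.2 pos [0.6988 0.0108 0.3403] rpy [ 3.1365e+00 -9.0000e-04  1.6297e+00] F [0.6 0.7 7.1] w 0.0602 q [ 0.27  0.64 -0.67  1.21  0.39  1.41 -0.31]
.6985,.0102,.37 xyz [-0.0006 -0.0003 -0.0297] dist 0.03 twist_z 0.0
.5785,.003,.37 xyz [-1.000e-04 -1.202e-01 -0.000e+00] dist 0.12 twist_z 0.0
.5785,.003,.057 xyz [0.    0.    0.313] dist 0.313 twist_z 0.0
```

View pics/n3.png

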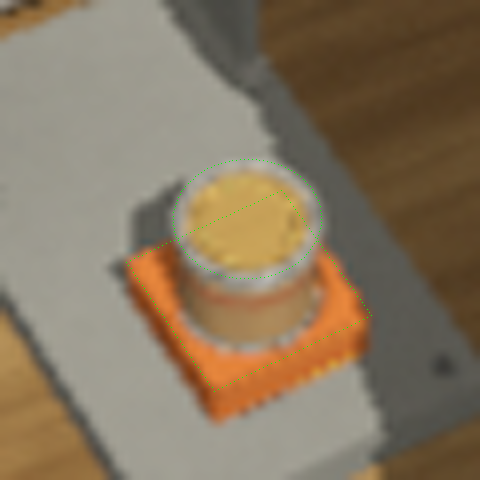

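The lid is now flush and centred inside the rim at about (248,220). I'll pick up the second tin.

apply_moves --claw '[0.085, 0.085, 0.085, 0.085, 0.085, 0.085, 0.085, 0.085, 0.085, 0.085, 0.085, 0.085, 0.085, 0.085, 0.085]' --xyz '[[0, 0, -0.03], [0, -0.04, 0], [0, -0.04, 0], [0, -0.04, 0], [0, 0, 0], [0, 0, 0.04], [0, 0, 0.04], [0, 0, 0.04], [0, 0, 0.04], [0, 0, 0.04], [0, 0, 0.04], [0, 0, 0.03], [0, 0, 0.025], [0, 0, 0], [0, 0, 0]]' --twist '[[0, 0, 0], [0, 0, 0], [0, 0, 0], [0, 0, 0], [0, 0, 0], [0, 0, 0], [0, 0, 0], [0, 0, 0], [0, 0, 0], [0, 0, 0], [0, 0, 0], [0, 0, 0], [0, 0, 0], [0, 0, 0], [0, 0, 0]]'

```text
clock: 46.7
position: [0.5785, 0.0036, 0.0689]
tool_rot: [3.141, -0.0, 1.63]
force: [-0.1, 0.2, 0.6]
grip_width: 0.0853
finger_force: 0.0
```

```bash
python3 go.py .5785,.003,.056
```

```text
t 46.7 pos [0.5785 0.0036 0.0689] rpy [ 3.1414e+00 -4.0000e-04  1.6301e+00] F [-0.1  0.2  0.6] w 0.0853 q [ 0.29  0.73 -0.58  1.82  0.56  0.76 -0.53]
.5785,.003,.056 xyz [-0.0006  0.      0.0129] dist 0.013 twist_z 0.0
```

apply_moves --claw '[0.085, 0.085, 0.04, 0.04, 0.04, 0.04, 0.04, 0.04, 0.04, 0.04, 0.04, 0.04, 0.04, 0.04, 0.04]' --xyz '[[0, 0, 0.013], [0, 0, 0], [0, 0, 0], [0, 0, 0], [0, 0, 0], [0, 0, 0], [0, 0, 0], [0, 0, 0], [0, 0, 0], [0, 0, -0.004], [0, 0, -0.01], [0, 0, -0.03], [0, 0, -0.05], [0, 0, -0.05], [0, 0, 0]]' --twist '[[0, 0, 0], [0, 0, 0], [0, 0, 0], [0, 0, 0], [0, 0, 0], [0, 0, 0], [0, 0, 0], [0, 0, 0], [0, 0, 0], [0, 0, 0], [0, 0, 0], [0, 0, 0], [0, 0, 0], [0, 0, 0], [0, 0, 0]]' --force 35

```text
clock: 48.2
position: [0.5805, 0.0039, 0.2062]
tool_rot: [3.133, 0.0, 1.63]
force: [0.9, 1.0, -2.3]
grip_width: 0.0485
finger_force: 36.7
```

apply_moves --claw '[0.04, 0.04, 0.04, 0.04, 0.04, 0.04, 0.04, 0.04, 0.04, 0.04, 0.04, 0.04, 0.04, 0.04, 0.04]' --xyz '[[-0.0312, -0.0114, 0], [-0.0312, -0.0114, 0], [-0.0312, -0.0114, 0], [-0.0312, -0.0114, 0], [-0.0312, -0.0114, 0], [-0.0312, -0.0114, 0], [-0.0312, -0.0114, 0], [-0.0312, -0.0114, 0], [-0.0312, -0.0114, 0], [-0.0312, -0.0112, 0], [0, 0, 0.03], [0, 0, 0.03], [0, 0, 0], [0, 0, 0], [0, 0, 0]]' --twist '[[0, 0, 0], [0, 0, 0], [0, 0, 0], [0, 0, 0], [0, 0, 0], [0, 0, 0], [0, 0, 0], [0, 0, 0], [0, 0, 0], [0, 0, 0], [0, 0, 0], [0, 0, 0], [0, 0, 0], [0, 0, 0], [0, 0, 0]]'

```text
clock: 49.7
position: [0.4836, -0.3151, 0.141]
tool_rot: [3.14, 0.001, 1.63]
force: [1.2, -0.3, 0.5]
grip_width: 0.0488
finger_force: 36.8
```

```bash
python3 - <<'E'
from h import *
a=frame("scene");b=frame("top")
print(fit([a],NEST,(.5787,.003),np.arange(-.1,.2,.03),dz=.005),[fit([f],TIN,(.478,-.258),rng=.006,dz=.046) for f in(a,b)])
E
python3 go.py .4833,-.3152,.063
```

```text
[5.783000e-01 3.300000e-03 3.940000e-02 1.029679e+02] [array([ 4.82700e-01, -2.58700e-01,  3.49000e-02,  8.08985e+01]), array([ 4.7600e-01, -2.5820e-01,  2.7300e-02,  8.2026e+01])]
t 49.8 pos [ 0.4835 -0.3152  0.1408] rpy [3.1401e+00 1.3000e-03 1.6299e+00] F [-0.5  0.1 -0.4] w 0.0492 q [ 0.9   0.62 -0.61  1.79  0.45  0.87  0.14]
.4833,-.3152,.063 xyz [ 0.0001 -0.0001  0.0778] dist 0.078 twist_z 0.0
```

apply_moves --claw '[0.04, 0.04, 0.04, 0.04, 0.04, 0.04, 0.04, 0.04]' --xyz '[[0, 0, 0.03], [0, 0, 0.025], [0, 0, 0.015], [0, 0, 0.004], [0, 0, 0.002], [0, 0, 0.0015], [0, 0, 0], [0, 0, 0]]' --twist '[[0, 0, 0], [0, 0, 0], [0, 0, 0], [0, 0, 0], [0, 0, 0], [0, 0, 0], [0, 0, 0], [0, 0, 0]]'

```text
clock: 50.6
position: [0.4834, -0.3153, 0.063]
tool_rot: [3.14, 0.001, 1.63]
force: [-2.3, 1.0, 7.2]
grip_width: 0.0488
finger_force: 37.4
```

apply_moves --claw '[0.06, 0.07, 0.08, 0.085, 0.085, 0.085, 0.085, 0.085, 0.085, 0.085, 0.085, 0.085, 0.085, 0.085, 0.085, 0.085, 0.085, 0.085, 0.085, 0.085]' --xyz '[[0, 0, 0], [0, 0, 0], [0, 0, 0], [0, 0, 0], [0, 0, -0.02], [0, 0, -0.04], [0, 0, -0.04], [0, 0, -0.04], [0.0429, -0.0027, 0], [0.0429, -0.0027, 0], [0.0429, -0.0027, 0], [0.0429, -0.0027, 0], [0.0429, -0.0027, 0], [0.0429, -0.0027, 0], [0.0429, -0.0027, 0], [0.0429, -0.0027, 0], [0.0429, -0.0027, 0], [0.0429, -0.0027, 0], [0.0429, -0.0027, 0], [0.0429, -0.0027, 0]]' --twist '[[0, 0, 0], [0, 0, 0], [0, 0, 0], [0, 0, 0], [0, 0, 0], [0, 0, 0], [0, 0, 0], [0, 0, 0], [0, 0, 0], [0, 0, 0], [0, 0, 0], [0, 0, 0], [0, 0, 0], [0, 0, 0], [0, 0, 0], [0, 0, 0], [0, 0, 0], [0, 0, 0], [0, 0, 0], [0, 0, 0]]'

```text
clock: 52.6
position: [0.4197, 0.1986, 0.202]
tool_rot: [3.141, 0.0, 1.63]
force: [-0.3, -0.8, 0.3]
grip_width: 0.085
finger_force: 0.0
```

apply_moves --claw '[0.085, 0.085, 0.085, 0.085, 0.085, 0.085]' --xyz '[[0.0429, -0.0027, 0], [0.0429, -0.0027, 0], [0.0429, -0.0027, 0.03], [0, 0, 0], [0, 0, 0], [0, 0, 0]]' --twist '[[0, 0, 0], [0, 0, 0], [0, 0, 0], [0, 0, 0], [0, 0, 0], [0, 0, 0]]'

```text
clock: 53.2
position: [0.4052, 0.3221, 0.1735]
tool_rot: [3.141, 0.0, 1.629]
force: [-0.3, 0.4, -0.2]
grip_width: 0.0849
finger_force: 0.0
```

```bash
python3 - <<'E'
from h import *
a=frame("scene");b=frame("top")
for q in((.478,-.258),(.4833,-.3152)): print([fit([f],TIN,q,rng=.006,dz=.046) for f in(a,b)])
print("nest",fit([a],NEST,(.5787,.003),np.arange(-.1,.2,.03),dz=.005),"tin",[fit([f],TIN,(.4044,.3245),rng=.006) for f in(a,b)])
E
python3 go.py .4044,.3245,.017
```

```text
[array([ 0.4844, -0.1328, -3.7382, 57.6264]), array([ 4.763000e-01, -2.579000e-01,  6.500000e-03,  1.140542e+02])]
[array([ 0.5086, -0.3085, -0.4339,  9.2505]), array([ 4.806000e-01, -3.144000e-01, -1.240000e-02,  1.029649e+02])]
nest [5.78600e-01 4.40000e-03 3.90000e-02 6.92176e+01] tin [array([4.040000e-01, 3.243000e-01, 2.230000e-02, 1.089302e+02]), array([4.050000e-01, 3.242000e-01, 1.140000e-02, 1.146389e+02])]
t 53.3 pos [0.4055 0.3219 0.1738] rpy [3.1406e+00 2.0000e-04 1.6278e+00] F [-0.2 -0.   0.3] w 0.0849 q [-0.22  0.53 -0.77  1.91  0.47  0.89 -1.16]
.4044,.3245,.017 xyz [ 0.0027 -0.001   0.1568] dist 0.157 twist_z 0.0
```

apply_moves --claw '[0.085, 0.085, 0.085, 0.085, 0.085, 0.085, 0.085, 0.04, 0.04, 0.04, 0.04, 0.04, 0.04, 0.04, 0.04, 0.04, 0.04, 0.04, 0.04, 0.04]' --xyz '[[0.0025, -0.001, 0.04], [0, 0, 0.04], [0, 0, 0.04], [0, 0, 0.02], [0, 0, 0.0165], [0, 0, 0], [0, 0, 0], [0, 0, 0], [0, 0, 0], [0, 0, 0], [0, 0, 0], [0, 0, 0], [0, 0, 0], [0, 0, 0], [0, 0, -0.01], [0, 0, -0.03], [0, 0, -0.03], [0, 0, -0.03], [0, 0, 0], [0, 0, 0]]' --twist '[[0, 0, 0], [0, 0, 0], [0, 0, 0], [0, 0, 0], [0, 0, 0], [0, 0, 0], [0, 0, 0], [0, 0, 0], [0, 0, 0], [0, 0, 0], [0, 0, 0], [0, 0, 0], [0, 0, 0], [0, 0, 0], [0, 0, 0], [0, 0, 0], [0, 0, 0], [0, 0, 0], [0, 0, 0], [0, 0, 0]]' --force 40

```text
clock: 55.3
position: [0.4039, 0.3253, 0.1174]
tool_rot: [3.14, -0.0, 1.629]
force: [0.2, -0.7, -0.6]
grip_width: 0.0491
finger_force: 42.0
```

```bash
python3 go.py .5784,.003,.12,1.629 .5784,.003,.057
```

```text
t 55.3 pos [0.4039 0.3253 0.1174] rpy [ 3.1403e+00 -4.0000e-04  1.6293e+00] F [ 0.2 -0.7 -0.6] w 0.0491 q [-0.27  0.61 -0.72  1.95  0.56  0.79 -1.24]
.5784,.003,.12,1.629 xyz [-0.3319  0.1553 -0.0026] dist 0.366 twist_z 0.0003
.5784,.003,.057 xyz [0.    0.    0.063] dist 0.063 twist_z 0.0
```

apply_moves --claw '[0.04, 0.04, 0.04, 0.04, 0.04, 0.04, 0.04, 0.04, 0.04, 0.04, 0.04, 0.04, 0.04, 0.04, 0.04, 0.04, 0.04]' --xyz '[[-0.0369, 0.0173, 0], [-0.0369, 0.0173, 0], [-0.0369, 0.0173, 0], [-0.0369, 0.0173, 0], [-0.0369, 0.0173, 0], [-0.0369, 0.0173, 0], [-0.0369, 0.0173, 0], [-0.0369, 0.0172, 0], [-0.0368, 0.0172, 0], [0, 0, 0], [0, 0, 0], [0, 0, 0.02], [0, 0, 0.02], [0, 0, 0.014], [0, 0, 0.004], [0, 0, 0.0025], [0, 0, 0]]' --twist '[[0, 0, 0], [0, 0, 0], [0, 0, 0], [0, 0, 0], [0, 0, 0], [0, 0, 0], [0, 0, 0], [0, 0, 0], [0, 0, 0], [0, 0, 0], [0, 0, 0], [0, 0, 0], [0, 0, 0], [0, 0, 0], [0, 0, 0], [0, 0, 0], [0, 0, 0]]'

```text
clock: 57.0
position: [0.5782, 0.004, 0.057]
tool_rot: [3.142, 0.0, 1.631]
force: [0.8, -0.1, -1.0]
grip_width: 0.049
finger_force: 42.0
```

```bash
python3 go.py .5784,.003,.057
```

```text
t 57.0 pos [0.5782 0.004  0.057 ] rpy [3.1415 0.     1.6307] F [ 0.8 -0.1 -1. ] w 0.049 q [ 0.33  0.76 -0.64  1.83  0.63  0.77 -0.59]
.5784,.003,.057 xyz [-0.001   0.0001 -0.    ] dist 0.001 twist_z 0.0
```

apply_moves --claw '[0.04, 0.04, 0.06, 0.07, 0.085, 0.085, 0.085, 0.085, 0.085, 0.085, 0.085, 0.085, 0.085, 0.085, 0.085, 0.085]' --xyz '[[-0.0005, 0, 0.0015], [0, 0, 0], [0, 0, 0], [0, 0, 0], [0, 0, 0], [0, 0, 0], [0, 0, -0.02], [0, 0, -0.03], [0, 0, -0.045], [0, 0, -0.045], [0, 0, -0.045], [0, 0, -0.045], [0, 0, -0.045], [0, 0, -0.04], [0, 0, 0], [0, 0, 0]]' --twist '[[0, 0, 0], [0, 0, 0], [0, 0, 0], [0, 0, 0], [0, 0, 0], [0, 0, 0], [0, 0, 0], [0, 0, 0], [0, 0, 0], [0, 0, 0], [0, 0, 0], [0, 0, 0], [0, 0, 0], [0, 0, 0], [0, 0, 0], [0, 0, 0]]'

```text
clock: 58.6
position: [0.5785, 0.0027, 0.3702]
tool_rot: [3.14, 0.0, 1.63]
force: [-0.1, 0.3, -1.2]
grip_width: 0.0852
finger_force: 0.0
```

```bash
python3 - <<'E'
from h import *
a=frame("scene");cv2.imwrite("pics/t3a.png",a["img"][:,:,::-1])
# compare with tin 2 picture in same state: silhouette difference around the tin
b=cv2.imread("pics/n2.png");c=proj(a,(.578,.003,.07))[0];w=60;o=(int(c[0]-30),int(c[1]-30))
im=cv2.resize(a["img"][o[1]:o[1]+w,o[0]:o[0]+w,::-1],None,fx=8,fy=8,interpolation=cv2.INTER_CUBIC)
for d in(-16,-8,0,8,16):
    for e in(-16,-8,0,8,16):
        s=np.roll(im,(e,d),(0,1))[140:360,160:340].astype(float);print(int(np.abs(s-b[140:360,160:340]).mean()*10),end=" ")
    print()
print(fit([a],TIN,(.578,.003),dz=.039,rng=.006))
E
python3 go.py .6985,.0102,.37 .6985,.0102,.288
```

```text
226 195 172 170 190 
220 173 132 140 174 
240 183 114 126 171 
265 218 176 170 188 
287 253 234 228 227 
[5.75700e-01 4.10000e-03 3.07000e-02 9.57781e+01]
t 58.65 pos [0.5782 0.0025 0.3692] rpy [-3.1411e+00  3.0000e-04  1.6297e+00] F [-0.2 -0.  -0.6] w 0.0849 q [ 0.47  0.43 -0.83  1.51  0.32  1.35 -0.33]
.6985,.0102,.37 xyz [ 0.0006  0.1206 -0.0008] dist 0.121 twist_z 0.0
.6985,.0102,.288 xyz [0.    0.    0.082] dist 0.082 twist_z 0.0
```

apply_moves --claw '[0.06, 0.06, 0.06, 0.06, 0.06, 0.06, 0.06, 0.06, 0.01, 0.01, 0.01, 0.01, 0.01, 0.01]' --xyz '[[0.0005, 0.04, 0], [0, 0.04, 0], [0, 0.04, 0], [0, 0, 0], [0, 0, 0.03], [0, 0, 0.03], [0, 0, 0.021], [0, 0, 0], [0, 0, 0], [0, 0, 0], [0, 0, 0], [0, 0, 0], [0, 0, 0], [0, 0, 0]]' --twist '[[0, 0, 0], [0, 0, 0], [0, 0, 0], [0, 0, 0], [0, 0, 0], [0, 0, 0], [0, 0, 0], [0, 0, 0], [0, 0, 0], [0, 0, 0], [0, 0, 0], [0, 0, 0], [0, 0, 0], [0, 0, 0]]' --force 45

```text
clock: 60.05
position: [0.6987, 0.0104, 0.29]
tool_rot: [3.139, -0.0, 1.63]
force: [0.2, 0.1, 7.8]
grip_width: 0.0164
finger_force: 44.1
```

apply_moves --claw '[0.01, 0.01, 0.01, 0.01, 0.01, 0.01, 0.01, 0.01, 0.01, 0.01, 0.01, 0.01, 0.01, 0.01, 0.01, 0.01, 0.01, 0.01, 0.01, 0.01]' --xyz '[[0, -0.01, 0.0003], [0, -0.01, 0.0008], [0, -0.0099, 0.0013], [0, -0.0099, 0.0017], [0, -0.0098, 0.0022], [0, -0.0096, 0.0027], [0, -0.0095, 0.0032], [0, -0.0093, 0.0037], [0, -0.0091, 0.0041], [0, -0.0089, 0.0046], [0, -0.0087, 0.005], [0, -0.0084, 0.0054], [0, -0.0081, 0.0059], [0, -0.0078, 0.0063], [0, -0.0075, 0.0066], [0, -0.0071, 0.007], [0, -0.0068, 0.0074], [0, -0.0064, 0.0077], [0, -0.006, 0.008], [0, -0.0056, 0.0083]]' --twist '[[0, 0, 0], [0, 0, 0], [0, 0, 0], [0, 0, 0], [0, 0, 0], [0, 0, 0], [0, 0, 0], [0, 0, 0], [0, 0, 0], [0, 0, 0], [0, 0, 0], [0, 0, 0], [0, 0, 0], [0, 0, 0], [0, 0, 0], [0, 0, 0], [0, 0, 0], [0, 0, 0], [0, 0, 0], [0, 0, 0]]'

```text
clock: 62.05
position: [0.5309, 0.0012, 0.1971]
tool_rot: [3.138, -0.001, 1.63]
force: [1.0, 4.1, 4.9]
grip_width: 0.0166
finger_force: 45.0
```

apply_moves --claw '[0.01, 0.01, 0.01, 0.01, 0.01, 0.01, 0.01, 0.01, 0.01, 0.01, 0.01, 0.01, 0.01, 0.01, 0.01]' --xyz '[[0, -0.0052, 0.0086], [0, -0.0048, 0.0088], [0, -0.0043, 0.009], [0, -0.0039, 0.0092], [0, -0.0034, 0.0094], [0, -0.0029, 0.0096], [0, -0.0024, 0.0097], [0, -0.0019, 0.0098], [0, -0.0014, 0.0099], [0, -0.0009, 0.01], [0, -0.0004, 0.01], [0, 0, 0.004], [0, 0, 0.003], [0, 0, 0], [0, 0, 0]]' --twist '[[0, 0, 0], [0, 0, 0], [0, 0, 0], [0, 0, 0], [0, 0, 0], [0, 0, 0], [0, 0, 0], [0, 0, 0], [0, 0, 0], [0, 0, 0], [0, 0, 0], [0, 0, 0], [0, 0, 0], [0, 0, 0], [0, 0, 0]]'

```text
clock: 63.55
position: [0.5008, -0.0007, 0.0875]
tool_rot: [3.137, -0.0, 1.63]
force: [-0.2, 2.5, 30.1]
grip_width: 0.0166
finger_force: 53.2
```

```bash
python3 go.py
```

```text
t 63.55 pos [ 0.5008 -0.0007  0.0875] rpy [ 3.1366e+00 -1.0000e-04  1.6302e+00] F [-0.2  2.5 30.1] w 0.0166 q [ 0.39  0.63 -0.69  2.02  0.62  0.7  -0.63]
```

apply_moves --claw '[0.01, 0.01, 0.01, 0.01, 0.01, 0.01, 0.01, 0.01, 0.01]' --xyz '[[0, 0, -0.003], [0, 0, -0.004], [0, 0.0004, -0.01], [0, 0.0009, -0.01], [0, 0.0014, -0.0099], [0, 0.0019, -0.0098], [0, 0.0024, -0.0097], [0, 0.0029, -0.0096], [0, 0, 0]]' --twist '[[0, 0, 0], [0, 0, 0], [0, 0, 0], [0, 0, 0], [0, 0, 0], [0, 0, 0], [0, 0, 0], [0, 0, 0], [0, 0, 0]]'

```text
clock: 64.45
position: [0.5126, -0.0001, 0.1537]
tool_rot: [3.133, -0.002, 1.63]
force: [24.1, 4.5, -8.6]
grip_width: 0.0166
finger_force: 52.7
```

apply_moves --claw '[0.01, 0.01, 0.01, 0.01, 0.01, 0.01, 0.01, 0.01, 0.01, 0.01, 0.01, 0.01, 0.01, 0.01, 0.01, 0.01, 0.01, 0.01, 0.01, 0.01]' --xyz '[[0, 0.003, 0], [0, 0.0036, -0.0093], [0, 0.004, -0.0091], [0, 0.0045, -0.0089], [0, 0.0049, -0.0087], [0, 0.0054, -0.0084], [0, 0.0058, -0.0082], [0, 0.0062, -0.0079], [0, 0.0066, -0.0075], [0, 0.0069, -0.0072], [0, 0.0073, -0.0069], [0, 0.0076, -0.0065], [0, 0.0079, -0.0061], [0, 0.0082, -0.0057], [0, 0.0085, -0.0053], [0, 0.0087, -0.0048], [0, 0.009, -0.0044], [0, 0.0092, -0.0039], [0, 0.0094, -0.0035], [0, 0.0095, -0.003]]' --twist '[[0, 0, 0], [0, 0, 0], [0, 0, 0], [0, 0, 0], [0, 0, 0], [0, 0, 0], [0, 0, 0], [0, 0, 0], [0, 0, 0], [0, 0, 0], [0, 0, 0], [0, 0, 0], [0, 0, 0], [0, 0, 0], [0, 0, 0], [0, 0, 0], [0, 0, 0], [0, 0, 0], [0, 0, 0], [0, 0, 0]]'

```text
clock: 66.45
position: [0.6449, 0.0064, 0.2776]
tool_rot: [-3.141, 0.001, 1.629]
force: [5.2, -0.6, -13.9]
grip_width: 0.0165
finger_force: 51.7
```

```bash
python3 go.py .6985,.0102,.288
```

```text
t 66.45 pos [0.6449 0.0064 0.2776] rpy [-3.1414e+00  1.1000e-03  1.6291e+00] F [  5.2  -0.6 -13.9] w 0.0165 q [ 0.38  0.61 -0.78  1.46  0.44  1.25 -0.39]
.6985,.0102,.288 xyz [ 0.0007  0.0537 -0.0104] dist 0.055 twist_z 0.0
```

apply_moves --claw '[0.01, 0.01, 0.01, 0.01, 0.01, 0.01, 0.01, 0.06, 0.06, 0.06, 0.06, 0.06, 0.06, 0.06]' --xyz '[[0, 0.0097, -0.001], [0, 0.0098, -0.0015], [0, 0.0099, -0.0015], [0, 0.01, -0.001], [0, 0.01, -0.0005], [0, 0.0043, 0], [0, 0, 0], [0, 0, 0], [0, 0, 0], [0, 0, 0], [0, 0, -0.02], [0, 0, -0.04], [0, 0, -0.03], [0, 0, 0]]' --twist '[[0, 0, 0], [0, 0, 0], [0, 0, 0], [0, 0, 0], [0, 0, 0], [0, 0, 0], [0, 0, 0], [0, 0, 0], [0, 0, 0], [0, 0, 0], [0, 0, 0], [0, 0, 0], [0, 0, 0], [0, 0, 0]]'

```text
clock: 67.85
position: [0.6989, 0.011, 0.3768]
tool_rot: [3.136, -0.001, 1.63]
force: [1.1, 0.2, 0.1]
grip_width: 0.0601
finger_force: 0.0
```

```bash
python3 - <<'E'
from h import *
a=frame("scene");c=proj(a,(.578,.003,.07))[0];w=60;o=(int(c[0]-30),int(c[1]-30))
im=cv2.resize(a["img"][o[1]:o[1]+w,o[0]:o[0]+w,::-1],None,fx=8,fy=8,interpolation=cv2.INTER_CUBIC)
for n in("n2","n3"):
    b=cv2.imread(f"pics/{n}.png");print(n,np.abs(im[150:280,160:330].astype(float)-b[150:280,160:330]).mean())
# brass centroid, before (tin 3) and now
b0=cv2.imread("pics/t3a.png")
for n,x in(("before",b0),("now",a["img"][:,:,::-1])):
    r=x[o[1]+15:o[1]+40,o[0]+15:o[0]+45];h=cv2.cvtColor(np.ascontiguousarray(r),cv2.COLOR_BGR2HSV);m=(h[...,1]>110)&(h[...,2]>120)&(h[...,0]>14)&(h[...,0]<30)
    y,xx=np.nonzero(m);print(n,len(y),y.mean().round(2),xx.mean().round(2),y.min(),y.max())
for n in("n2","n3"):
    x=cv2.resize(cv2.imread(f"pics/{n}.png"),(60,60),interpolation=cv2.INTER_AREA)[15:40,15:45];h=cv2.cvtColor(x,cv2.COLOR_BGR2HSV);m=(h[...,1]>110)&(h[...,2]>120)&(h[...,0]>14)&(h[...,0]<30);y,xx=np.nonzero(m);print(n,len(y),y.mean().round(2),y.min(),y.max())
E
python3 go.py .5785,.003,.37 .5785,.003,.057
```

```text
n2 13.84734539969834
n3 9.931236802413274
before 188 13.77 15.83 5 24
now 171 14.29 15.98 6 24
n2 180 13.72 6 24
n3 167 14.35 7 24
t 67.9 pos [0.6985 0.0107 0.3743] rpy [ 3.1386e+00 -2.0000e-04  1.6299e+00] F [ 0.  -0.  -0.5] w 0.0601 q [ 0.3   0.64 -0.77  1.15  0.43  1.5  -0.33]
.5785,.003,.37 xyz [-0.0006 -0.1202  0.0043] dist 0.12 twist_z 0.0
.5785,.003,.057 xyz [0.    0.    0.313] dist 0.313 twist_z 0.0
```

The brass lid shifted by the same amount as it did for tin 2 (13.77→14.29 against 13.72→14.35), so the lid is home. I'll pick up tin 3.

apply_moves --claw '[0.085, 0.085, 0.085, 0.085, 0.085, 0.085, 0.085, 0.085, 0.085, 0.085, 0.085, 0.085, 0.085, 0.085, 0.085, 0.085]' --xyz '[[-0.0005, -0.04, 0], [0, -0.04, 0], [0, -0.04, 0], [0, 0, 0], [0, 0, 0], [0, 0, 0.04], [0, 0, 0.04], [0, 0, 0.04], [0, 0, 0.04], [0, 0, 0.04], [0, 0, 0.04], [0, 0, 0.03], [0, 0, 0.025], [0, 0, 0.01], [0, 0, 0], [0, 0, 0]]' --twist '[[0, 0, 0], [0, 0, 0], [0, 0, 0], [0, 0, 0], [0, 0, 0], [0, 0, 0], [0, 0, 0], [0, 0, 0], [0, 0, 0], [0, 0, 0], [0, 0, 0], [0, 0, 0], [0, 0, 0], [0, 0, 0], [0, 0, 0], [0, 0, 0]]'

```text
clock: 69.5
position: [0.5789, 0.003, 0.068]
tool_rot: [3.141, -0.0, 1.63]
force: [0.4, -0.9, 0.5]
grip_width: 0.0848
finger_force: 0.0
```

```bash
python3 go.py .5785,.003,.057
```

```text
t 69.5 pos [0.5789 0.003  0.068 ] rpy [ 3.1409e+00 -2.0000e-04  1.6299e+00] F [ 0.4 -0.9  0.5] w 0.0848 q [ 0.34  0.75 -0.66  1.82  0.63  0.79 -0.58]
.5785,.003,.057 xyz [ 0.     -0.0004  0.011 ] dist 0.011 twist_z 0.0
```

apply_moves --claw '[0.085, 0.085, 0.04, 0.04, 0.04, 0.04, 0.04, 0.04, 0.04, 0.04, 0.04, 0.04, 0.04, 0.04, 0.04, 0.04]' --xyz '[[0, 0, 0.011], [0, 0, 0], [0, 0, 0], [0, 0, 0], [0, 0, 0], [0, 0, 0], [0, 0, 0], [0, 0, 0], [0, 0, 0], [0, 0, -0.004], [0, 0, -0.01], [0, 0, -0.036], [0, 0, -0.05], [0, 0, -0.05], [0, 0, -0.04], [0, 0, 0]]' --twist '[[0, 0, 0], [0, 0, 0], [0, 0, 0], [0, 0, 0], [0, 0, 0], [0, 0, 0], [0, 0, 0], [0, 0, 0], [0, 0, 0], [0, 0, 0], [0, 0, 0], [0, 0, 0], [0, 0, 0], [0, 0, 0], [0, 0, 0], [0, 0, 0]]' --force 35

```text
clock: 71.1
position: [0.5801, 0.0033, 0.2524]
tool_rot: [3.134, 0.0, 1.63]
force: [-0.3, -0.3, -1.4]
grip_width: 0.0489
finger_force: 36.8
```

apply_moves --claw '[0.04, 0.04, 0.04, 0.04, 0.04, 0.04, 0.04, 0.04, 0.04, 0.04, 0.04, 0.04, 0.04, 0.04, 0.04]' --xyz '[[-0.0283, -0.0115, 0], [-0.0283, -0.0115, 0], [-0.0283, -0.0115, 0], [-0.0283, -0.0115, 0], [-0.0283, -0.0115, 0], [-0.0283, -0.0115, 0], [-0.0283, -0.0115, 0], [-0.0283, -0.0115, 0], [-0.0283, -0.0115, 0], [-0.0285, -0.0119, 0], [0, 0, 0.04], [0, 0, 0.04], [0, 0, 0], [0, 0, 0], [0, 0, 0]]' --twist '[[0, 0, 0], [0, 0, 0], [0, 0, 0], [0, 0, 0], [0, 0, 0], [0, 0, 0], [0, 0, 0], [0, 0, 0], [0, 0, 0], [0, 0, 0], [0, 0, 0], [0, 0, 0], [0, 0, 0], [0, 0, 0], [0, 0, 0]]'

```text
clock: 72.6
position: [0.4808, -0.2869, 0.1684]
tool_rot: [3.14, 0.001, 1.63]
force: [0.4, 0.3, -0.7]
grip_width: 0.0492
finger_force: 37.1
```

```bash
python3 - <<'E'
from h import *
b=frame("scene");print(fit([b],NEST,(.5787,.003),np.arange(-.1,.2,.03),dz=.005))
E
python3 go.py .480,-.2865,.110
```

```text
[5.785000e-01 3.200000e-03 3.580000e-02 1.028669e+02]
t 72.65 pos [ 0.4808 -0.287   0.1684] rpy [3.1395e+00 1.5000e-03 1.6300e+00] F [ 0.2  0.5 -1.4] w 0.0489 q [ 0.94  0.58 -0.72  1.81  0.47  0.93  0.07]
.480,-.2865,.110 xyz [ 0.0006 -0.0007  0.0584] dist 0.058 twist_z 0.0
```

apply_moves --claw '[0.04, 0.04, 0.04, 0.04, 0.04, 0.04, 0.04, 0.04]' --xyz '[[0.0005, -0.0005, 0.025], [0, 0, 0.02], [0, 0, 0.006], [0, 0, 0.003], [0, 0, 0.002], [0, 0, 0.0015], [0, 0, 0], [0, 0, 0]]' --twist '[[0, 0, 0], [0, 0, 0], [0, 0, 0], [0, 0, 0], [0, 0, 0], [0, 0, 0], [0, 0, 0], [0, 0, 0]]'

```text
clock: 73.45
position: [0.4798, -0.2867, 0.1099]
tool_rot: [3.14, 0.001, 1.63]
force: [-1.1, 0.2, 4.6]
grip_width: 0.0493
finger_force: 37.8
```

apply_moves --claw '[0.055, 0.06, 0.07, 0.08, 0.085, 0.085, 0.085, 0.085, 0.085, 0.085, 0.085, 0.085, 0.085, 0.085, 0.085, 0.085, 0.085, 0.085, 0.085, 0.085]' --xyz '[[0, 0, 0], [0, 0, 0], [0, 0, 0], [0, 0, 0], [0, 0, 0], [0, 0, -0.01], [0, 0, -0.03], [0, 0, -0.04], [0, 0, -0.04], [0.04, 0, 0], [0.04, 0, 0], [0.04, 0, 0], [0.04, 0, 0], [0.04, 0, 0], [0.04, 0, 0], [0.04, 0, 0], [0.04, 0, 0], [0.04, 0, 0], [0.04, 0, 0], [0, 0, 0]]' --twist '[[0, 0, 0], [0, 0, 0], [0, 0, 0], [0, 0, 0], [0, 0, 0], [0, 0, 0], [0, 0, 0], [0, 0, 0], [0, 0, 0], [0, 0, 0], [0, 0, 0], [0, 0, 0], [0, 0, 0], [0, 0, 0], [0, 0, 0], [0, 0, 0], [0, 0, 0], [0, 0, 0], [0, 0, 0], [0, 0, 0]]'

```text
clock: 75.45
position: [0.455, 0.1183, 0.23]
tool_rot: [3.14, -0.002, 1.636]
force: [1.1, -0.0, -0.3]
grip_width: 0.0847
finger_force: 0.0
```

apply_moves --claw '[0.085, 0.085, 0.085, 0.085, 0.085, 0.085]' --xyz '[[0.045, 0, 0], [0.045, 0, 0], [0.045, 0, 0], [0.045, 0, 0], [0, 0, 0], [0, 0, 0]]' --twist '[[0, 0, 0], [0, 0, 0], [0, 0, 0], [0, 0, 0], [0, 0, 0], [0, 0, 0]]'

```text
clock: 76.05
position: [0.4446, 0.2934, 0.2291]
tool_rot: [-3.141, -0.0, 1.632]
force: [0.3, -1.4, -1.0]
grip_width: 0.0847
finger_force: 0.0
```

```bash
python3 - <<'E'
from h import *
a=frame("scene");b=frame("top")
r=lambda f,c,w,h,s:crop(f,c,w,h,s)
A=np.vstack([r(a,(369,235),65,65,6),a["img"][120:330:1,150:430,::-1][:200,:260] if 0 else cv2.resize(a["img"][130:310,130:390,::-1],(390,200))])
B=np.vstack([r(b,(372,230),65,65,6),cv2.resize(b["img"][100:300,180:420,::-1],(390,200))])
m=np.hstack([A,B]);print(m.shape);cv2.imwrite("pics/end.png",m)
print(fit([b],TIN,(.48,-.2867),rng=.008,dz=.092),fit([a],NEST,(.5787,.003),np.arange(-.1,.2,.03),dz=.005))
for q in("mug_blue","timer","scoop"): print(q,[(np.round(d["position"],3).tolist(),round(d["score"],2)) for d in bot.find_in("top",q)[:2]])
E
```

```text
(590, 780, 3)
[ 4.780000e-01 -2.867000e-01  1.200000e-02  1.024062e+02] [5.78800e-01 5.90000e-03 3.76000e-02 7.93811e+01]
mug_blue [([0.73, -0.262, 0.058], 0.76)]
timer [([0.662, -0.354, 0.052], 0.67)]
scoop [([0.476, -0.258, 0.09], 0.23)]
```

View pics/end.png

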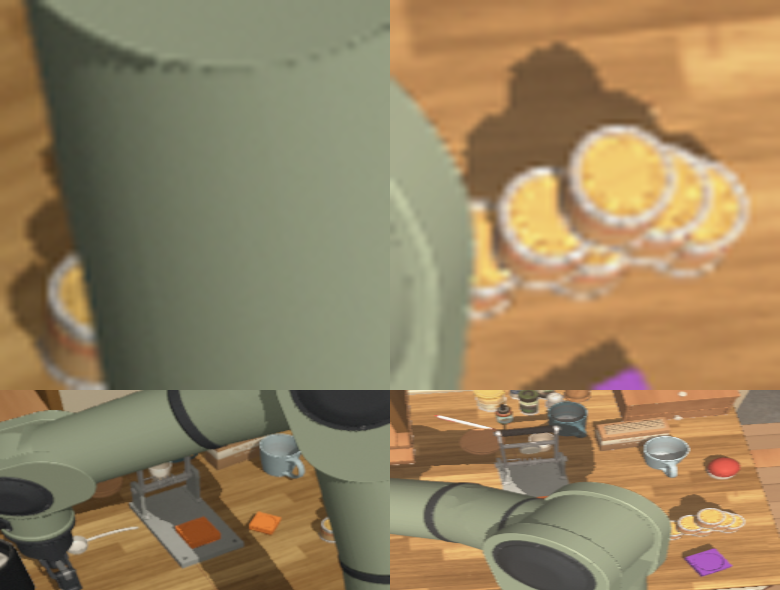

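The pyramid stands at about (620,180), the nest is in the press, the lever is up and the mug and timer haven't moved. I'm handing in the job.

```bash
python3 -c "
from workcell import bot
print(bot.job_done())"
```

```text
the job is handed in; nothing more can be done
None
```

I handed the job in after about 76 s of robot time: the nest is plugged into the press, all three open tins have their lids pressed home and form the 3-2-1 pyramid, the lever is back up, the mug and timer are where they were, and I never went near the scoop but did not get a final position check on it.

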